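Pack out and wedge a transformer in its clamping cradle

TASK

The transformer's freshly bonded core has to be held clamped in the cradle: judge the gap between it and the sloping end stop, and stand as many of the flat packing plates in it, upright on the base plate, as are needed for the wedge to close the rest (leave plates you do not need in their rack). Then push the wedge down between the plates and the stop, sloping face against the stop's slope, until it jams before reaching the base plate, with a good part of its taper between plates and stop, and the transformer is pressed home against the fixed cheek. Finish while still holding the wedge and pressing it down; do not let go of it, and leave the bottle, tape, brush and pot on the bench alone.

Things in the scene. Friction and masses are not known exactly. Their poses are not given: they have to be found in the camera images.
- cradle: clamping cradle, fixed to the bench: a flat bare-metal base plate 90 x 200 x 10 mm (its top is 10 mm above the bench); cradle, plates, wedge and core ends are smooth, friction about 0.3. Origin: on the bench, 15 mm towards +y of the middle of the plate's underside. Its y axis runs along the plate, from the fixed cheek (-y end) to the sloping end stop (+y end); x across it, z up
- cheek_face (a point): fixed cheek of the cradle, an upright dark steel block 70 mm wide and 56 mm high at the plate's -y end, part of the cradle: this point, 95 mm towards -y from the cradle's origin, is the middle of the lower edge of its clamping face, which looks along cradle +y. Axes as the cradle's
- cheek: the same fixed cheek as a body; its origin is the same point and its axes are the cradle's
- stop: end stop, dark steel, bolted on the base plate, its distance from the cheek differs from job to job: block 52 mm wide, 60 mm high, whose face towards the cheek leans back 1 in 5 (12 mm further back at the top than at the toe); gussets, foot 78 mm wide. Origin: middle of the toe, the lower edge of the sloping face, on top of the base plate. Axes as the cradle's
- transformer: transformer, loose, 0.5 to 0.7 kg, on the base plate within 2 mm of the cheek: core 36 mm (x -16 to +20) x 78 mm (y +-39) x 62 mm high, coil 51 x 62 mm, terminals up to 68 mm. Origin: centre of the underside; y along cradle y, flat core ends to cheek and stop. Home, its origin is 39 mm from the cheek face; the gap to pack, at toe level, is then cheek face to toe less 78 mm: 12 to 21 mm
- plate_a: packing plate, one of three alike: bare steel, 36 mm wide (x), 6 mm thick (y), 100 mm tall, 0.12 kg, upper corners bevelled (the top 6 mm narrow by 2.5 mm a side). Origin: centre of its lower edge; z up along its length. Starts upright in a rack slot, its bottom 10 mm above the bench, the upper 70 mm standing out
- plate_b: packing plate, one of three alike: bare steel, 36 mm wide (x), 6 mm thick (y), 100 mm tall, 0.12 kg, upper corners bevelled (the top 6 mm narrow by 2.5 mm a side). Origin: centre of its lower edge; z up along its length. Starts upright in a rack slot, its bottom 10 mm above the bench, the upper 70 mm standing out
- plate_c: packing plate, one of three alike: bare steel, 36 mm wide (x), 6 mm thick (y), 100 mm tall, 0.12 kg, upper corners bevelled (the top 6 mm narrow by 2.5 mm a side). Origin: centre of its lower edge; z up along its length. Starts upright in a rack slot, its bottom 10 mm above the bench, the upper 70 mm standing out
- wedge: steel wedge 44 wide (x), 107 mm tall, 0.2 to 0.3 kg: face y = -6 mm upright, the +y face slopes 1 in 5, 12 mm thick at the bottom, 27 mm 75 mm up; above that a grip block, y -6 to +8. Mass centre at y +3.5 mm. Origin: centre of the underside. In a gap of R mm left at toe level it jams (12 - R) x 5 mm above the base plate; if R is over 12 it drops down loose. Starts upright in the rack like the plates
- rack: fixed wooden block 62 x 150 x 40 mm, origin at the centre of its underside, with four slots 30 mm deep in a row along its y: plates at y = -50, -26 and -2 mm, the wedge at about +37 mm. About 1 mm play a side; plates' and wedge's axes are parallel to the block's
- ipa_bottle: small white dispenser bottle with red cap, 40 x 40 x 115 mm, stands behind the work; bystander
- blue_tape: roll of blue tape, 68 mm across, 19 mm high, lying flat; bystander
- brush: flat black brush, 132 mm long, lying near the bench edge; bystander
- flux_pot: small round pot with black lid, 42 mm across, 25 mm high; bystander
There are look-alikes about, which are no part of the job. What is shaped like the plate_b but blue or brown is not meant.

How it is judged:
On the way:
1. a packing plate stands upright in the gap on the base plate (((x of plate_a in the frame of cradle between -0.012 and 0.012 m and y of plate_a in the frame of cradle between -0.018 and 0.006 m and z of plate_a in the frame of cradle below 0.013 m and angle between plate_a's own z axis and vertical below 0.06 rad and angle between the y axis of plate_a and the y axis of cradle, either way round below 0.12 rad) or (x of plate_b in the frame of cradle between -0.012 and 0.012 m and y of plate_b in the frame of cradle between -0.018 and 0.006 m and z of plate_b in the frame of cradle below 0.013 m and angle between plate_b's own z axis and vertical below 0.06 rad and angle between the y axis of plate_b and the y axis of cradle, either way round below 0.12 rad) or (x of plate_c in the frame of cradle between -0.012 and 0.012 m and y of plate_c in the frame of cradle between -0.018 and 0.006 m and z of plate_c in the frame of cradle below 0.013 m and angle between plate_c's own z axis and vertical below 0.06 rad and angle between the y axis of plate_c and the y axis of cradle, either way round below 0.12 rad))), for 0.2 s.
At the end, for the whole second after the job is handed in: wedge jammed square and upright, underside 1.5 to 48 mm above the base plate, over 4 N on the stop; transformer home on the cheek (over 2 N, within 1.5 mm); a plate or more upright on the base plate in the gap, the rest there or in the rack; all at rest; fingers still on the wedge (over 2 N) (z of wedge in the frame of cradle between 0.0115 and 0.058 m and x of wedge in the frame of cradle between -0.012 and 0.012 m and angle between wedge's own z axis and vertical below 0.07 rad and angle between the y axis of wedge and the y axis of cradle, either way round below 0.1 rad and y of cheek in the frame of wedge below 0 m and contact force between wedge and stop above 4 N and contact force between transformer and cheek above 2 N and contact force between the fingers and wedge above 2 N and y of transformer in the frame of cradle between -0.0575 and -0.0545 m and x of transformer in the frame of cradle between -0.015 and 0.011 m and angle between transformer's own z axis and vertical below 0.05 rad and linear speed of each of wedge, transformer below 0.01 m/s and ((x of plate_a in the frame of cradle between -0.012 and 0.012 m and y of plate_a in the frame of cradle between -0.018 and 0.006 m and z of plate_a in the frame of cradle below 0.013 m and angle between plate_a's own z axis and vertical below 0.06 rad and angle between the y axis of plate_a and the y axis of cradle, either way round below 0.12 rad) or (x of plate_b in the frame of cradle between -0.012 and 0.012 m and y of plate_b in the frame of cradle between -0.018 and 0.006 m and z of plate_b in the frame of cradle below 0.013 m and angle between plate_b's own z axis and vertical below 0.06 rad and angle between the y axis of plate_b and the y axis of cradle, either way round below 0.12 rad) or (x of plate_c in the frame of cradle between -0.012 and 0.012 m and y of plate_c in the frame of cradle between -0.018 and 0.006 m and z of plate_c in the frame of cradle below 0.013 m and angle between plate_c's own z axis and vertical below 0.06 rad and angle between the y axis of plate_c and the y axis of cradle, either way round below 0.12 rad)) and ((x of plate_a in the frame of cradle between -0.012 and 0.012 m and y of plate_a in the frame of cradle between -0.018 and 0.006 m and z of plate_a in the frame of cradle below 0.013 m and angle between plate_a's own z axis and vertical below 0.06 rad and angle between the y axis of plate_a and the y axis of cradle, either way round below 0.12 rad) or (x of plate_a in the frame of rack between -0.006 and 0.006 m and y of plate_a in the frame of rack between -0.06 and 0.01 m and z of plate_a in the frame of rack below 0.014 m and angle between plate_a's own z axis and vertical below 0.15 rad)) and ((x of plate_b in the frame of cradle between -0.012 and 0.012 m and y of plate_b in the frame of cradle between -0.018 and 0.006 m and z of plate_b in the frame of cradle below 0.013 m and angle between plate_b's own z axis and vertical below 0.06 rad and angle between the y axis of plate_b and the y axis of cradle, either way round below 0.12 rad) or (x of plate_b in the frame of rack between -0.006 and 0.006 m and y of plate_b in the frame of rack between -0.06 and 0.01 m and z of plate_b in the frame of rack below 0.014 m and angle between plate_b's own z axis and vertical below 0.15 rad)) and ((x of plate_c in the frame of cradle between -0.012 and 0.012 m and y of plate_c in the frame of cradle between -0.018 and 0.006 m and z of plate_c in the frame of cradle below 0.013 m and angle between plate_c's own z axis and vertical below 0.06 rad and angle between the y axis of plate_c and the y axis of cradle, either way round below 0.12 rad) or (x of plate_c in the frame of rack between -0.006 and 0.006 m and y of plate_c in the frame of rack between -0.06 and 0.01 m and z of plate_c in the frame of rack below 0.014 m and angle between plate_c's own z axis and vertical below 0.15 rad))); the arm keeps its last pose, push and grip.
It fails at once if the bottle, tape, brush or pot is pushed more than 20 mm (distance of any of ipa_bottle, blue_tape, brush, flux_pot from where it was at the start of the episode above 0.02 m).
It fails at once if the transformer is tipped or carried out of the cradle (angle between transformer's own z axis and vertical above 0.25 rad or distance of transformer from where it was at the start of the episode above 0.03 m).
It also fails if it takes over 72 s, if anything falls off the work surface, if the arm or the gripper's body presses on something with over 40 N, if the wrist force passes 120 N, or if a joint passes its speed limit or range.

ROBOT

A 6-joint arm with a two-finger parallel gripper is mounted at the origin on a cart in front of the work surface, level with it; the furniture and walls round the work are solid. World frame = base frame: x ahead of the robot, y to its left, z up, the work surface at z = 0. Lengths are in m, angles in rad, forces in N, time in s.
With the tool pointing down it reaches from about 0.2 to 0.875 m from the base axis. Payload 3.4 kg.
Tool frame: the origin (TCP) lies between the finger pads; the fingertips stand 19 mm ahead of it and the grasp point (between the pads) is the TCP; z points along the fingers, y is the line along which they close (so a half turn about z gives the same grasp; the last joint's range is limited). The gripper opens to 94 mm and grips with 3 to 60 N. Pads are 16 mm wide; open, the fingers measure 119 mm over their backs; the gripper's body (75 mm by 177 mm) begins 78 mm behind the grasp point.
Start: joints at [1.085, 0.276, 1.505, -0, 1.361, -0.121], TCP at [0.205, 0.537, 0.224] pointing down, gripper open.
Joint ranges: [-2.89, 2.89], [-0.75, 2.08], [0.22, 2.7], [-1.18, 4.32], [0.11, 2.71], [-2.7, 2.7]. Speed limits (rad/s): [2.57, 2.57, 3.14, 3.14, 3.14, 3.14].

INTERFACE

Orientations are given as a unit quaternion [w, x, y, z].
In Python, from plant import ctrl gives the robot as it stands.
- The arm moves only by the tool drive_tool, never from a script. Its argument "moves" is a list of rows, each a list of 7 numbers: the shift along the world's x, y, z as a fraction of full scale, then the turn, a rotation vector about the world's x, y, z as a fraction of full scale, then the opening, from 0 (shut) to 1 (fully open). A call has 1 to 5 rows; each row shifts and turns the commanded pose from where the row before left it; what a row does not reach is not made up. Full scale, the value 1, is 0.3 m for a shift and 90 degrees for a turn. A row lasts 1/12 s, in which the tool goes at most 41.7 mm and 7.16 degrees, less where a joint would pass 70% of its speed; a pose out of reach is approached as far as the arm can. A call with a number of a shift or a turn outside -1 to 1 is refused whole. A call with a gripper value outside its range is refused whole. The fingers move at their own pace and stop on an object; "force" is the grip in N (left out, the last holds). Time passes only in rows, so rows that do not move let the fingers close. It gives the time, the measured TCP pose, the force, the opening and the grip force at its end, in the units of the state.
- ctrl.read_state(): the state, without advancing time (a new reading comes with each control period).
- ctrl.snapshot(name): name is "side" or "top" or "wrist"; returns a dict with "frame" (480x640x3 uint8, red, green, blue), "depth" (480x640 float32, m along the optical axis (not along the pixel's ray), 0 where there is no reading), "fx", "fy", "cx", "cy" (pixels), "pose" (4x4, takes a point from camera to world coordinates); the wrist camera has in their place "mount" (4x4, takes a point from camera to tool coordinates, whose origin is the TCP and whose axes are the flange's). Camera axes: x right, y up, looking along -z (the intrinsics and any distortion apply to the point x, -y, -z); pixel columns grow to the right and rows downward; lengths in m; the calibration is good to about 2 mm. A picture is of the moment at which its call begins: read the wrist's pose just before it.
- ctrl.sign_off(): hands the job in; it is judged then, once.
The state is a dict: "time": time; "joints": joint angles; "dq": joint speeds; "joint_efforts": joint torques, N m; "position": TCP position; "eef_rot": TCP orientation; "wrist_force": force on the tool from outside, world axes, zero at the start; "moment": the same for the moment, N m; "gripper_width": finger opening in m; "gripper_force": force on a finger pad.
Only numpy, scipy, OpenCV 4.12 (cv2) and the standard library are available. Lean on these libraries where they do the work, as an engineer would, in place of code of your own. Each camera call takes 0.05 s, during which the arm holds its last target. There are 200 camera calls.

## Working session

There is one attempt and no reset: what is moved stays moved. The work goes in short steps, Python scripts to look and compute and a tool call to move; the robot and the scene stay as the last step left them, time stands still between calls to the robot, and variables do not carry over. Pictures are saved under pics/ and viewed, at most 10 in all, crops included, and the job is handed in when it is done.

Besides the shell and the picture viewer there is one more tool, called as name([rows], argument=value, ...), one row to a line, values as JSON. drive_tool: Moves the arm, as the interface text tells. Shift numbers are shares of 0.3 m and turn numbers shares of 90 degrees, none past 1 either way. Its arguments: {"type":"object","properties":{"moves":{"type":"array","items":{"type":"array","items":{"type":"number","minimum":-1,"maximum":1}}},"force":{"type":"number"}},"required":["moves"]}

```bash
mkdir -p pics; ls; cat > h.py <<'E'
import numpy as np, cv2
from plant import ctrl
from scipy.spatial.transform import Rotation as R
def snap(n):
    st=ctrl.read_state(); s=ctrl.snapshot(n)
    if 'pose' in s: P=np.array(s['pose'])
    else:
        T=np.eye(4); q=st['eef_rot']; T[:3,:3]=R.from_quat([q[1],q[2],q[3],q[0]]).as_matrix(); T[:3,3]=st['position']
        P=T@np.array(s['mount'])
    d=s['depth']; v,u=np.mgrid[0:480,0:640]
    pc=np.stack([(u-s['cx'])/s['fx']*d,-(v-s['cy'])/s['fy']*d,-d],-1)
    W=pc@P[:3,:3].T+P[:3,3]; W[d==0]=np.nan
    return s,P,W
def save(n,img): cv2.imwrite('pics/'+n,img[...,::-1])
E
python3 - <<'E'
from h import *
print(ctrl.read_state())
for n in('side','top'):
    s,P,W=snap(n); print(n,{k:s[k] for k in s if k not in('frame','depth')})
    save(n+'0.png',s['frame']); np.savez('pics/'+n+'0.npz',W=W,f=s['frame'],P=P)
E
```

```text
pics
{'time': 0.0, 'joints': array([ 1.08500235e+00,  2.76593568e-01,  1.50610822e+00, -4.28828593e-05,
        1.36069658e+00, -1.21012834e-01]), 'dq': array([-0.00056414,  0.00022048, -0.00045387, -0.00028693,  0.00042638,
        0.0021609 ]), 'joint_efforts': array([-2.05332508e-03, -4.04580832e+01, -2.37229729e+01,  6.96701487e-02,
        3.46665073e-02, -1.08098434e-04]), 'position': array([0.20490602, 0.5366846 , 0.22361546]), 'eef_rot': array([-2.49739028e-04,  1.81376520e-01,  9.83413312e-01, -8.67885763e-04]), 'wrist_force': array([ 0.07343673,  0.4814292 , -0.34273244]), 'moment': array([-0.04601292, -0.01592401,  0.0458174 ]), 'gripper_force': 0.0, 'gripper_width': 0.09378097980539438}
side {'fx': 487.19599722614856, 'fy': 487.19599722614856, 'cx': 316.46063324533367, 'cy': 240.2220124620625, 'pose': array([[ 0.99686925,  0.06045087, -0.05096462,  0.48583215],
       [-0.07852011,  0.68114609, -0.72792486, -0.89703777],
       [-0.00928934,  0.72964765,  0.6837602 ,  0.7867241 ],
       [ 0.        ,  0.        ,  0.        ,  1.        ]])}
top {'fx': 597.8066585684575, 'fy': 597.8066585684575, 'cx': 309.2292151256074, 'cy': 242.36597659290268, 'pose': array([[-8.84674819e-03,  9.94111781e-01, -1.07997695e-01,
         3.88721263e-01],
       [-9.99960860e-01, -8.78224887e-03,  1.07284566e-03,
        -8.79940038e-02],
       [ 1.18065872e-04,  1.08002959e-01,  9.94150565e-01,
         1.37261669e+00],
       [ 0.00000000e+00,  0.00000000e+00,  0.00000000e+00,
         1.00000000e+00]])}
```

View pics/top0.png

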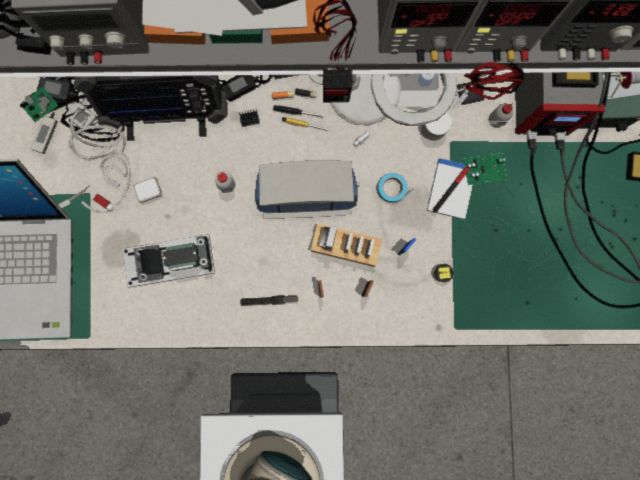

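View pics/side0.png

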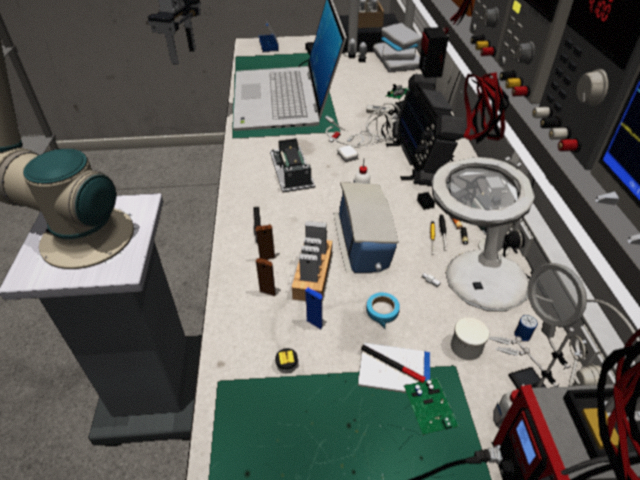

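The top view shows the cradle at about (168,260). The rack is at (345,245), with the wedge at (327,238) and plates at (347,242), (358,245) and (369,247). The brown pieces at (320,288) and (367,288) and the blue one at (404,246) stand loose on the bench, so they are the look-alikes. The bare steel plates in the rack are the ones meant.

```bash
python3 - <<'E'
from h import *
z=np.load('pics/top0.npz'); W=z['W']
for n,(u,v) in dict(cradle=(170,260),blk=(150,262),rack=(345,245),wedge=(327,238),pa=(347,242),pb=(358,245),pc=(369,247),bench=(300,270),box=(305,190),bottle=(224,181),brush=(268,300),pot=(443,272),tape=(393,187),br1=(320,288),br2=(367,288),blue=(404,246)).items(): print(n,W[v,u].round(3))
def rect(m,lo,hi,reg):
    x0,x1,y0,y1=reg
    k=(W[...,2]>lo)&(W[...,2]<hi)&(W[...,0]>x0)&(W[...,0]<x1)&(W[...,1]>y0)&(W[...,1]<y1)
    p=W[k][:,:2].astype(np.float32); print(m,len(p),cv2.minAreaRect(p))
rect('rack',.03,.05,(.28,.48,-.25,-.02))
rect('cradle',.005,.09,(.25,.5,.1,.35))
rect('cradlebase',.005,.02,(.25,.5,.1,.35))
f=z['f']
a=cv2.resize(f[225:295,110:225],None,fx=6,fy=6,interpolation=cv2.INTER_CUBIC)
save('crop1.png',a)
m=ctrl.snapshot('wrist'); print(m['mount'],m['fx'],m['cx'],m['cy'])
E
```

```text
cradle [0.494 0.214 0.073]
blk [0.491 0.26  0.064]
rack [ 0.526 -0.169  0.044]
wedge [ 0.537 -0.128  0.088]
pa [ 0.53  -0.172  0.075]
pb [ 0.521 -0.194  0.093]
pc [ 0.516 -0.218  0.096]
bench [ 0.474 -0.068 -0.001]
box [ 0.636 -0.081  0.124]
bottle [0.667 0.097 0.078]
brush [0.406 0.005 0.016]
pot [ 0.465 -0.39   0.029]
tape [ 0.665 -0.286  0.003]
br1 [ 0.429 -0.111  0.099]
br2 [ 0.429 -0.212  0.092]
blue [ 0.526 -0.306  0.012]
rack 17 ((0.4274750053882599, -0.16362245380878448), (0.11117878556251526, 0.03323227912187576), 89.42740631103516)
cradle 2198 ((0.3999180793762207, 0.22526180744171143), (0.20017537474632263, 0.2493257075548172), 0.023557664826512337)
cradlebase 1227 ((0.399635910987854, 0.22504590451717377), (0.2503390908241272, 0.1989404708147049), 89.5333480834961)
[[ 4.24756999e-04  9.71588256e-01  2.36677166e-01  6.73727244e-02]
 [ 9.99999900e-01 -4.46300080e-04  3.74474636e-05  1.16646976e-03]
 [ 1.42012554e-04  2.36677126e-01 -9.71588348e-01 -1.59300482e-01]
 [ 0.00000000e+00  0.00000000e+00  0.00000000e+00  1.00000000e+00]] 401.62706819598344 314.90191328284936 237.1703144243731
```

View pics/crop1.png

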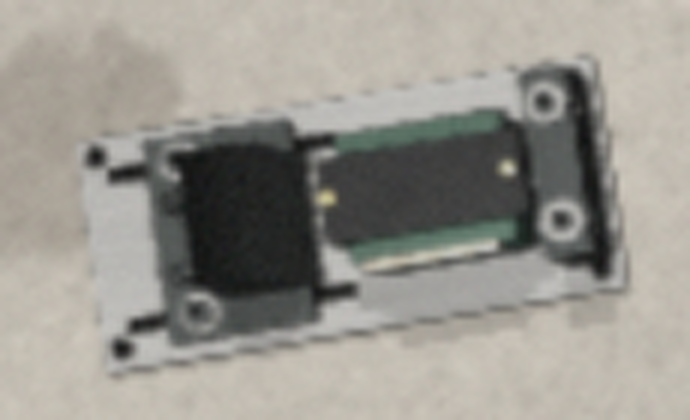

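The crop shows the cheek block at right (two bolts, world -y end) and the slotted stop at left (world +y end), with the cradle yaw at about +9.5°. I'll move the wrist camera over the gap.

drive_tool([
  [0.084,-0.1,-0.006,0,0,-0.055,1],
  [0.084,-0.1,-0.006,0,0,-0.055,1],
  [0.084,-0.1,-0.006,0,0,-0.055,1],
  [0.084,-0.1,-0.006,0,0,-0.055,1],
  [0.084,-0.1,-0.006,0,0,-0.055,1],
])

```text
time: 0.57
position: [0.3317, 0.3857, 0.2152]
eef_rot: [-0.0, 0.39, 0.921, -0.0]
wrist_force: [-0.1, 0.5, 0.2]
gripper_width: 0.0944
gripper_force: 0.0
```

drive_tool([
  [0.084,-0.1,-0.006,0,0,-0.055,1],
  [0.084,-0.1,-0.006,0,0,-0.055,1],
  [0.084,-0.1,-0.006,0,0,-0.055,1],
  [0.084,-0.1,-0.006,0,0,-0.055,1],
  [0.084,-0.1,-0.006,0,0,-0.055,1],
])

```text
time: 0.98
position: [0.4579, 0.2354, 0.2063]
eef_rot: [-0.0, 0.578, 0.816, 0.0]
wrist_force: [0.6, 0.6, -0.7]
gripper_width: 0.0941
gripper_force: 0.0
```

drive_tool([
  [0.084,-0.1,-0.006,0,0,-0.055,1],
  [0.084,-0.1,-0.006,0,0,-0.055,1],
  [0,0,0,0,0,0,1],
  [0,0,0,0,0,0,1],
])

```text
time: 1.32
position: [0.5084, 0.1755, 0.2022]
eef_rot: [-0.0, 0.646, 0.763, -0.0]
wrist_force: [-0.4, 0.9, 0.4]
gripper_width: 0.094
gripper_force: 0.0
```

```bash
python3 - <<'E'
from h import *
print(ctrl.read_state())
s,P,W=snap('wrist'); save('w1.png',s['frame']); np.savez('pics/w1.npz',W=W,f=s['frame'],P=P); print(P)
E
```

```text
{'time': 1.3167, 'joints': array([2.02953015e-01, 2.34568969e-01, 1.61952491e+00, 1.61792445e-04,
       1.28864850e+00, 3.70346989e-02]), 'dq': array([ 0.05133099, -0.01861449,  0.02287728,  0.02029481,  0.01129181,
        0.00079236]), 'joint_efforts': array([-1.49794634e+00, -3.66717482e+01, -2.35704929e+01, -1.60698867e-01,
       -1.54357818e-01,  1.84600678e-02]), 'position': array([0.50841463, 0.17553789, 0.20222103]), 'eef_rot': array([-4.16017728e-04,  6.46098340e-01,  7.63253954e-01, -4.04263236e-04]), 'wrist_force': array([-0.3515972 ,  0.91570495,  0.37504414]), 'moment': array([ 0.00525428,  0.05010206, -0.04361687]), 'gripper_force': 0.0, 'gripper_width': 0.09401848897882374}
[[ 0.98620246 -0.16128297 -0.03731631  0.49882518]
 [ 0.16553133  0.95799712  0.23418134  0.24385134]
 [-0.00202054 -0.23712723  0.9714765   0.36152715]
 [ 0.          0.          0.          1.        ]]
```

View pics/w1.png

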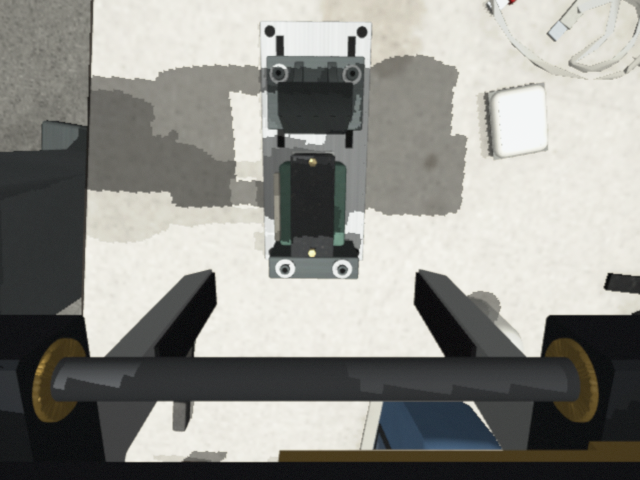

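The wrist picture shows the stop with its slope at (315,80–133) and the gap at rows 133–155. The core runs from row 155 to 250, and the cheek is at (313,262).

```bash
python3 - <<'E'
from h import *
z=np.load('pics/w1.npz'); W=z['W'];P=z['P']
f=z['f']; g=f.astype(int).sum(2)
for c in (313,335,):
  print(c)
  for r in list(range(50,66,3))+list(range(66,160,2))+list(range(236,284,2)):
    print(r,W[r,c].round(4),f[r,c],end='; ')
# base-plate pixels: bright, z~.01 ; edges left/right
for r in (60,140,145,150,230):
    row=g[r,240:390]; print('row',r,[(240+i,int(row[i])) for i in range(0,150) if abs(row[i]-row[i-1])>90 and i])
a=cv2.resize(f[20:290,240:390],None,fx=2.2,fy=2.2,interpolation=cv2.INTER_CUBIC); save('w1c.png',a)
E
```

```text
313
50 [0.485  0.3127 0.0093] [234 235 234]; 53 [0.4854 0.3105 0.0092] [234 235 234]; 56 [0.4861 0.3064 0.0192] [127 131 130]; 59 [0.4864 0.3045 0.0178] [118 127 125]; 62 [0.4868 0.3022 0.0188] [116 126 122]; 65 [0.4872 0.2998 0.02  ] [117 126 124]; 66 [0.4873 0.2994 0.018 ] [119 127 124]; 68 [0.4876 0.2976 0.0198] [103 110 109]; 70 [0.4878 0.2964 0.0185] [65 69 67]; 72 [0.4881 0.2947 0.0196] [65 70 69]; 74 [0.4883 0.2934 0.0185] [66 71 70]; 76 [0.4885 0.2918 0.0196] [64 70 68]; 78 [0.4888 0.2904 0.0187] [65 70 69]; 80 [0.489  0.2888 0.0195] [66 70 70]; 82 [0.4907 0.2811 0.0687] [42 43 42]; 84 [0.4909 0.2797 0.0693] [33 35 34]; 86 [0.4911 0.2785 0.0688] [33 37 36]; 88 [0.4913 0.2772 0.0691] [33 36 35]; 90 [0.4915 0.276  0.0686] [34 37 35]; 92 [0.4918 0.2745 0.0704] [38 39 39]; 94 [0.492  0.2733 0.07  ] [36 38 38]; 96 [0.4922 0.272  0.0697] [37 38 39]; 98 [0.4924 0.2707 0.0695] [39 41 41]; 100 [0.4926 0.2696 0.0677] [38 41 39]; 102 [0.4928 0.2682 0.0689] [39 41 40]; 104 [0.493  0.2669 0.0688] [39 44 42]; 106 [0.4932 0.2656 0.0689] [43 44 43]; 108 [0.4935 0.2642 0.07  ] [46 49 48]; 110
[... 4858 characters left out ...]
 [237 239 237]; 274 [0.5304 0.1461 0.0655] [233 234 233]; 276 [0.5308 0.1444 0.0652] [149 154 152]; 278 [0.5311 0.1426 0.0647] [159 160 154]; 280 [ 5.386e-01  1.184e-01 -4.000e-04] [240 238 230]; 282 [ 0.539   0.116  -0.0017] [239 237 230]; row 60 [(266, 512), (267, 376), (364, 489), (365, 653), (370, 556)]
row 140 [(262, 501), (263, 387), (277, 219), (278, 81), (284, 206), (285, 357), (306, 654), (325, 541), (326, 427), (345, 235), (346, 85), (352, 210), (353, 361)]
row 145 [(262, 514), (263, 405), (277, 221), (278, 76), (284, 208), (285, 361), (345, 239), (346, 98), (352, 266), (353, 382)]
row 150 [(262, 532), (263, 395)]
row 230 [(274, 550), (275, 447), (280, 227), (344, 401), (345, 638)]
```

View pics/w1c.png

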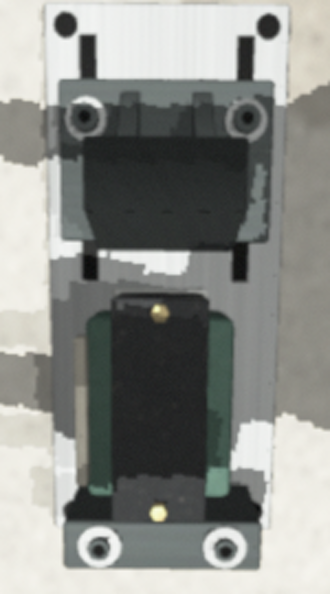

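```bash
python3 - <<'E'
from h import *
z=np.load('pics/w1.npz'); W=z['W']
sub=W[119:132,290:345].reshape(-1,3); sub=sub[(sub[:,2]>.015)&(sub[:,2]<.062)]
def plane(p):
    for _ in range(4):
        c=p.mean(0); n=np.linalg.svd(p-c)[2][2]; d=(p-c)@n; p=p[abs(d)<max(.0006,2*d.std())]
    return c,n*np.sign(n[1]),d.std(),len(p)
c,n,e,k=plane(sub); th=np.arctan2(-n[0],n[1]); print('stop',c,n,np.degrees(th),'slope',n[2]/np.hypot(n[0],n[1]),e,k)
ck=np.vstack([W[245:257,325:352].reshape(-1,3),W[246:257,276:292].reshape(-1,3)])
yp=lambda p,t:-p[:,0]*np.sin(t)+p[:,1]*np.cos(t)
xp=lambda p,t:p[:,0]*np.cos(t)+p[:,1]*np.sin(t)
ck=ck[(ck[:,2]>.02)&(ck[:,2]<.062)]
m=np.median(yp(ck,th)); ck=ck[abs(yp(ck,th)-m)<.003]
A=np.polyfit(ck[:,0],ck[:,1],1); print('cheek yaw',np.degrees(np.arctan(A[0])),len(ck), 'y\'',np.median(yp(ck,th)))
# base plate mask edges
base=(abs(W[...,2]-.0095)<.003)
B=[]
for r in list(range(30,50))+list(range(134,220)):
    cs=np.where(base[r,250:385])[0]+250
    if len(cs): B.append((r,cs[0],cs[-1]))
B=np.array(B); Lp=W[B[:,0],B[:,1]]; Rp=W[B[:,0],B[:,2]]
for p in (Lp,Rp):
    t=np.polyfit(p[:,1],p[:,0],1); q=p[abs(np.polyval(t,p[:,1])-p[:,0])<.002]; t=np.polyfit(q[:,1],q[:,0],1); print('edge yaw',-np.degrees(np.arctan(t[0])),'x\'',np.median(xp(q,th)))
core=W[156:250,300:328].reshape(-1,3); core=core[abs(core[:,2]-.0715)<.002]
print('core top y\'',np.sort(yp(core,th))[[5,-5]],'x\'')
cc=W[165:235,270:360].reshape(-1,3); cc=cc[(cc[:,2]>.069)&(cc[:,2]<.075)]; print('core x',np.percentile(xp(cc,th),[0.5,99.5]))
# toe
k=np.array([-np.sin(th),np.cos(th),0]); 
for zz in(.01,): 
    # point on plane with x'=center
    print('toe y\' ', c[0]*-np.sin(th)+c[1]*np.cos(th)-(zz-c[2])*n[2]/np.hypot(n[0],n[1]))
st=W[85:114,270:355].reshape(-1,3); st=st[abs(st[:,2]-.069)<.003]; print('stop x',np.percentile(xp(st,th),[.5,99.5]))
ch=W[259:275,255:370].reshape(-1,3); ch=ch[abs(ch[:,2]-.065)<.003]; print('cheek x',np.percentile(xp(ch,th),[.5,99.5]),'y',np.percentile(yp(ch,th),[.5,99.5]))
print(th)
E
```

```text
stop [0.49801417 0.25430944 0.04072211] [-0.15259879  0.96878371 -0.19537586] 8.951445013762035 slope -0.19921504702324924 0.00016613438569459152 711
cheek yaw 8.998007600918582 352 y' 0.07510035984094882
edge yaw 8.998084145968301 x' 0.48487456497200354
edge yaw 9.01935493926501 x' 0.5737262156317559
core top y' [0.08301365 0.15168094] x'
core x [0.50037976 0.54397832]
toe y'  0.1676020773369874
stop x [0.50354176 0.55510625]
cheek x [0.49461107 0.56391132] y [0.06106108 0.07394788]
0.1562321883013766
```

The gap is 92.5 − 78 = 14.5 mm, so one plate is needed, leaving R ≈ 8.5 mm and a jam about 17.5 mm up. Next I'll look at the rack.

drive_tool([
  [0.001,-0.124,0,0,0,-0.024,1],
  [0.001,-0.124,0,0,0,-0.024,1],
  [0.001,-0.124,0,0,0,-0.024,1],
  [0.001,-0.124,0,0,0,-0.024,1],
  [0.001,-0.124,0,0,0,-0.024,1],
])

```text
time: 1.78
position: [0.508, -0.0083, 0.2031]
eef_rot: [-0.0, 0.713, 0.701, 0.0]
wrist_force: [1.3, 0.4, 0.8]
gripper_width: 0.0939
gripper_force: 0.0
```

drive_tool([
  [0.001,-0.124,0,0,0,-0.024,1],
  [0.001,-0.124,0,0,0,-0.024,1],
  [0.001,-0.124,0,0,0,-0.024,1],
  [0.001,-0.124,0,0,0,-0.024,1],
  [0.001,-0.124,0,0,0,-0.024,1],
])

```text
time: 2.2
position: [0.5103, -0.1943, 0.2031]
eef_rot: [-0.0, 0.776, 0.63, 0.0]
wrist_force: [1.4, 0.6, -0.2]
gripper_width: 0.0942
gripper_force: 0.0
```

drive_tool([
  [0.001,-0.124,0,0,0,-0.024,1],
  [0,0,0,0,0,0,1],
  [0,0,0,0,0,0,1],
  [0,0,0,0,0,0,1],
])

```text
time: 2.53
position: [0.5107, -0.2301, 0.2027]
eef_rot: [-0.001, 0.788, 0.616, 0.0]
wrist_force: [-0.2, -0.0, 0.3]
gripper_width: 0.0938
gripper_force: 0.0
```

```bash
python3 - <<'E'
from h import *
st=ctrl.read_state(); print(st['position'],st['eef_rot'],st['joints'])
s,P,W=snap('wrist'); np.savez('pics/w2.npz',W=W,f=s['frame'],P=P)
save('w2.png',s['frame'])
E
```

```text
[ 0.510699   -0.23011492  0.20274118] [-7.77909861e-04  7.87816044e-01  6.15910059e-01  2.72182560e-04] [-5.48263520e-01  2.67289877e-01  1.57230453e+00  1.09523121e-03
  1.30326378e+00 -3.04839145e-01]
```

View pics/w2.png

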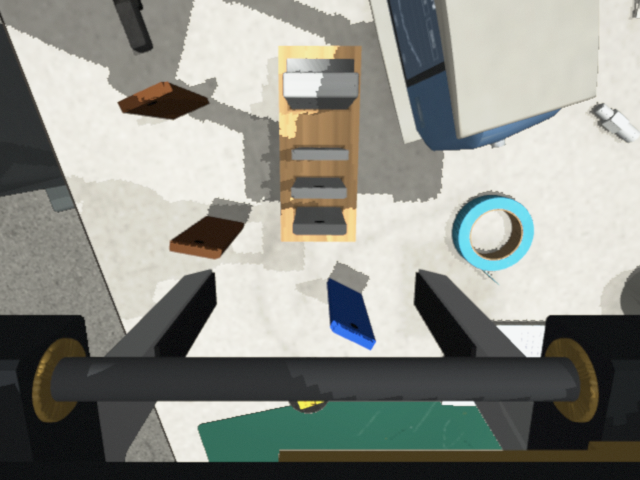

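The rack is square to the image. Steel plates stand at (320,154), (319,183) and (320,212), and the wedge is at (320,85) with its shoulder on the +y side. The brown pieces (163,100), (208,240) and the blue one (352,313) are loose decoys. I'll take the plate at (320,212), the end slot.

```bash
python3 - <<'E'
from h import *
z=np.load('pics/w2.npz'); W=z['W']
reg=W[45:245,275:362].reshape(-1,3)
top=reg[(reg[:,2]>.036)&(reg[:,2]<.043)]
r=cv2.minAreaRect(top[:,:2].astype(np.float32)); print('rack',r)
def fit(lo,hi,r0,r1):
    p=W[r0:r1,275:362].reshape(-1,3); p=p[(p[:,2]>lo)&(p[:,2]<hi)]; return p
pl={'p3':(205,216),'p2':(175,190),'p1':(146,162),'wtop':(60,108)}
# yaw from rack side edges
E=[];F=[]
for r_ in range(108,238):
    row=W[r_,265:370]; k=np.where(abs(row[:,2]-.0395)<.004)[0]
    if len(k): E.append(row[k[0]]);F.append(row[k[-1]])
for p in(np.array(E),np.array(F)):
    for _ in range(3):
        t=np.polyfit(p[:,1],p[:,0],1); e=p[:,0]-np.polyval(t,p[:,1]); p=p[abs(e)<max(.0008,1.5*e.std())]
    print('yaw',np.degrees(-np.arctan(t[0])),len(p))
yaw=np.radians(-np.degrees(np.arctan(t[0])))
c,s=np.cos(yaw),np.sin(yaw)
for n,(a,b) in pl.items():
    p=W[a-8:b+8,275:362].reshape(-1,3); zm=np.nanpercentile(p[:,2],99); q=p[p[:,2]>zm-.004]
    x=q[:,0]*c+q[:,1]*s; y=-q[:,0]*s+q[:,1]*c
    print(n,'zmax',zm,len(q),'x',np.percentile(x,[2,98]),'y',np.percentile(y,[2,98]))
    X,Y=np.percentile(x,[2,98]).mean(),np.percentile(y,[2,98]).mean(); print('  world',X*c-Y*s,X*s+Y*c)
print('rack yaw',np.degrees(yaw))
for rr in range(196,240,2): print(rr,W[rr,320].round(4),end=';')
E
```

```text
rack ((0.5290949940681458, -0.17055562138557434), (0.15017905831336975, 0.06222112849354744), 75.75948333740234)
yaw -14.36592570612338 129
yaw -14.223064657820156 130
p3 zmax 0.10945746423319191 103 x [0.53919532 0.5702842 ] y [-0.06439817 -0.06345177]
  world 0.5220288441081425 -0.19826369115684994
p2 zmax 0.11024184002421454 470 x [0.5385801 0.5702964] y [-0.0636569  -0.05840335]
  world 0.5224478330060343 -0.19538349835626545
p1 zmax 0.11018973522580115 539 x [0.53938031 0.57096127] y [-0.04039651 -0.03447016]
  world 0.5289555939317976 -0.17269001596650746
wtop zmax 0.117830370217759 1933 x [0.53404761 0.575966  ] y [-0.00420618  0.00892439]
  world 0.5385735414833411 -0.1340770620874865
rack yaw -14.223064657820156
196 [ 0.5232 -0.1976  0.1084];198 [ 0.5229 -0.1986  0.1099];200 [ 0.5209 -0.2101  0.0393];202 [ 0.5205 -0.2116  0.04  ];204 [ 0.5201 -0.2134  0.0389];206 [ 0.5196 -0.2153  0.037 ];208 [ 0.5193 -0.2165  0.0392];210 [ 0.5192 -0.2166  0.0479];212 [ 0.5191 -0.2167  0.0566];214 [ 0.519  -0.2166  0.0655];216 [ 0.5189 -0.2168  0.0724];218 [ 0.5188 -0.2166  0.0811];220 [ 0.5188 -0.2164  0.0892];222 [ 0.5187 -0.2163  0.0966];224 [ 0.5186 -0.2164  0.1026];226 [ 0.5186 -0.2165  0.1083];228 [ 0.5183 -0.2176  0.1095];230 [ 0.518  -0.2189  0.1093];232 [ 0.5177 -0.2202  0.1093];234 [ 0.5173 -0.2216  0.1086];236 [ 0.5138 -0.2391  0.0397];238 [ 0.5132 -0.2413  0.0376];
```

drive_tool([
  [0.007,0.012,-0.06,0,0,-0.003,0.62],
  [0.007,0.012,-0.06,0,0,0,0.62],
  [0.007,0.013,-0.06,0,0,0,0.62],
  [0,0,-0.06,0,0,0,0.62],
  [0,0,0,0,0,0,0.62],
])

```text
time: 3.0
position: [0.515, -0.2171, 0.1279]
eef_rot: [-0.003, 0.789, 0.615, -0.001]
wrist_force: [0.3, -0.2, 0.8]
gripper_width: 0.0642
gripper_force: 0.0
```

drive_tool([
  [0,0,0,0,0,0,0.62],
  [0,0,0,0,0,0,0.62],
])

```text
time: 3.17
position: [0.5178, -0.2201, 0.132]
eef_rot: [0.001, 0.789, 0.614, 0.0]
wrist_force: [0.0, -0.9, 1.3]
gripper_width: 0.0585
gripper_force: 0.0
```

drive_tool([
  [0,0,-0.05,0,0,0,0.62],
  [0,0,-0.045,0,0,0,0.62],
  [0,0,-0.02,0,0,0,0.62],
  [0,0,0,0,0,0,0.62],
  [0,0,0,0,0,0,0.62],
])

```text
time: 3.58
position: [0.5176, -0.2211, 0.0972]
eef_rot: [0.001, 0.79, 0.613, 0.0]
wrist_force: [-0.4, -1.1, -0.6]
gripper_width: 0.0579
gripper_force: 0.0
```

drive_tool([
  [0,0,0,0,0,0,0.62],
  [0,0,0,0,0,0,0.62],
])

```text
time: 3.75
position: [0.5178, -0.2213, 0.0974]
eef_rot: [0.001, 0.79, 0.613, 0.0]
wrist_force: [0.2, 0.1, 0.5]
gripper_width: 0.0584
gripper_force: 0.0
```

drive_tool([
  [-0.003,0.008,0,0,0,0.002,0.62],
  [0,0,0,0,0,0,0.62],
  [0,0,0,0,0,0,0.3],
  [0,0,0,0,0,0,0.3],
  [0,0,0,0,0,0,0.3],
], force=35)

```text
time: 4.17
position: [0.5163, -0.2185, 0.0965]
eef_rot: [0.0, 0.789, 0.615, 0.0]
wrist_force: [1.7, 0.1, -0.1]
gripper_width: 0.0418
gripper_force: 0.0
```

drive_tool([
  [0,0,0,0,0,0,0.3],
  [0,0,0,0,0,0,0.3],
  [0,0,0,0,0,0,0.3],
  [0,0,0,0,0,0,0.3],
])

```text
time: 4.5
position: [0.5163, -0.2186, 0.0964]
eef_rot: [0.0, 0.789, 0.615, 0.0]
wrist_force: [1.4, 0.5, 0.5]
gripper_width: 0.0356
gripper_force: 35.0
```

drive_tool([
  [0,0,0.05,0,0,0,0.3],
  [0,0,0.07,0,0,0,0.3],
  [0,0,0.08,0,0,0,0.3],
  [0,0,0.08,0,0,0,0.3],
  [0,0,0.06,0,0,0,0.3],
])

```text
time: 4.92
position: [0.5165, -0.2186, 0.2]
eef_rot: [0.001, 0.789, 0.615, 0.0]
wrist_force: [1.2, -0.0, -1.0]
gripper_width: 0.0357
gripper_force: 35.0
```

drive_tool([
  [-0.005,0.06,0,0,0,0.021,0.3],
  [-0.005,0.11,0,0,0,0.021,0.3],
  [-0.005,0.11,0,0,0,0.021,0.3],
  [-0.005,0.11,0,0,0,0.021,0.3],
  [-0.005,0.11,0,0,0,0.021,0.3],
])

```text
time: 5.33
position: [0.5082, -0.0679, 0.1982]
eef_rot: [0.0, 0.735, 0.678, -0.0]
wrist_force: [0.8, 0.6, 0.1]
gripper_width: 0.035
gripper_force: 35.0
```

drive_tool([
  [-0.005,0.11,0,0,0,0.021,0.3],
  [-0.005,0.11,0,0,0,0.021,0.3],
  [-0.005,0.11,0,0,0,0.021,0.3],
  [-0.005,0.11,0,0,0,0.021,0.3],
  [-0.005,0.11,0,0,0,0.021,0.3],
])

```text
time: 5.75
position: [0.5006, 0.098, 0.1982]
eef_rot: [-0.0, 0.677, 0.736, -0.0]
wrist_force: [-0.5, 0.5, -1.2]
gripper_width: 0.0351
gripper_force: 35.0
```

drive_tool([
  [-0.005,0.11,0,0,0,0.021,0.3],
  [-0.005,0.11,0,0,0,0.021,0.3],
  [0,0.1,0,0,0,0.006,0.3],
  [0,0.05,0,0,0,0,0.3],
  [0,0,0,0,0,0,0.3],
])

```text
time: 6.17
position: [0.4978, 0.2107, 0.198]
eef_rot: [-0.001, 0.648, 0.762, 0.0]
wrist_force: [0.6, -1.0, -1.0]
gripper_width: 0.0348
gripper_force: 35.0
```

drive_tool([
  [0,0,0,0,0,0,0.3],
  [0,0,0,0,0,0,0.3],
  [0,0,0,0,0,0,0.3],
])

```text
time: 6.42
position: [0.4982, 0.2063, 0.1982]
eef_rot: [0.0, 0.649, 0.76, -0.0]
wrist_force: [-0.2, -0.9, -0.6]
gripper_width: 0.0349
gripper_force: 35.0
```

```bash
python3 - <<'E'
from h import *
st=ctrl.read_state(); print(st['position'],st['eef_rot'])
q=st['eef_rot']; y=R.from_quat([q[1],q[2],q[3],q[0]]).as_matrix(); print('yaw',np.degrees(np.arctan2(y[1,1],y[0,1])), 'tz',y[:,2])
s,P,W=snap('wrist'); np.savez('pics/w3.npz',W=W,f=s['frame'],P=P); save('w3.png',s['frame'])
E
```

```text
[0.49815594 0.20632747 0.19824351] [ 6.99189922e-05  6.49444383e-01  7.60408994e-01 -3.87249562e-04]
yaw 9.000536045916892 tz [-3.96660045e-04 -6.79753093e-04 -9.99999690e-01]
```

View pics/w3.png

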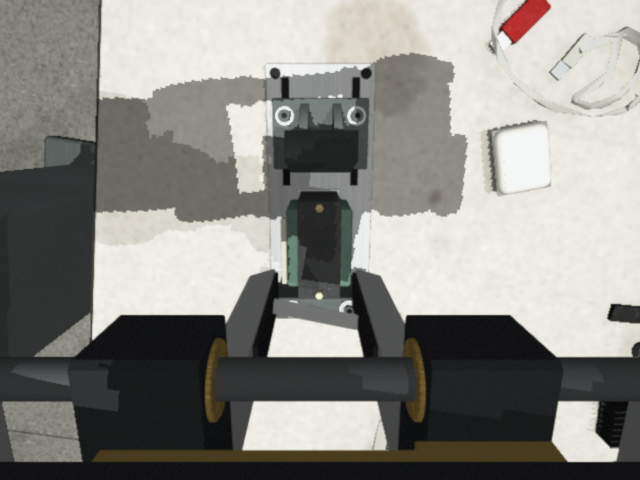

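The gap is clear at rows 172–192. The held plate at (318,312) looks slanted between the fingers, so I'll measure its pose.

```bash
python3 - <<'E'
from h import *
z=np.load('pics/w3.npz'); W=z['W']
p=W[285:345,265:365]
st=ctrl.read_state()['position']; th=np.radians(9.0); c,s=np.cos(th),np.sin(th)
def loc(q): return np.stack([q[...,0]*c+q[...,1]*s,-q[...,0]*s+q[...,1]*c,q[...,2]],-1)
t=loc(np.array(st)); L=loc(p)-t
for r in range(285,345,4):
    print(r,[(L[r-285,k]*1000).round(0).tolist() for k in (15,35,53,70,88)])
E
python3 - <<'E'
import sys; sys.path.insert(0,'.')
E
python3 -c "
import numpy as np,cv2
f=np.load('pics/w3.npz')['f']; cv2.imwrite('pics/w3c.png',cv2.resize(f[260:360,230:410],None,fx=4,fy=4,interpolation=cv2.INTER_CUBIC)[...,::-1])"
```

```text
285 [[-28.0, -51.0, -162.0], [-10.0, -38.0, -128.0], [4.0, -38.0, -127.0], [16.0, -38.0, -127.0], [19.0, 5.0, -12.0]]
289 [[-28.0, -51.0, -152.0], [-10.0, -41.0, -127.0], [4.0, -41.0, -127.0], [17.0, -42.0, -129.0], [19.0, 3.0, -12.0]]
293 [[-27.0, -52.0, -145.0], [-10.0, -44.0, -126.0], [4.0, -42.0, -122.0], [17.0, -45.0, -128.0], [19.0, 1.0, -11.0]]
297 [[-26.0, -51.0, -136.0], [-10.0, -48.0, -127.0], [4.0, -45.0, -120.0], [16.0, -48.0, -126.0], [19.0, -1.0, -12.0]]
301 [[-13.0, 6.0, 8.0], [-10.0, -54.0, -134.0], [4.0, -54.0, -134.0], [17.0, -53.0, -133.0], [19.0, -2.0, -11.0]]
305 [[-13.0, 4.0, 9.0], [-5.0, 5.0, 9.0], [4.0, -57.0, -133.0], [17.0, -57.0, -134.0], [19.0, -4.0, -11.0]]
309 [[-13.0, 3.0, 9.0], [-5.0, 3.0, 10.0], [3.0, 3.0, 10.0], [17.0, -61.0, -134.0], [19.0, -5.0, -9.0]]
313 [[-12.0, 2.0, 11.0], [-5.0, 2.0, 11.0], [3.0, 2.0, 11.0], [9.0, 1.0, 10.0], [19.0, -8.0, -10.0]]
317 [[-26.0, -68.0, -134.0], [-5.0, 0.0, 11.0], [3.0, 0.0, 11.0], [9.0, 0.0, 11.0], [17.0, 0.0, 12.0]]
321 [[-33.0, -102.0, -199.0], [-13.0, -102.0, -199.0], [3.0, -1.0, 11.0], [9.0, -1.0, 12.0], [17.0, -1.0, 12.0]]
325 [[-33.0, -106.0, -198.0], [-13.0, -106.0, -198.0], [4.0, -107.0, -200.0], [9.0, -2.0, 14.0], [17.0, -3.0, 12.0]]
329 [[-33.0, -111.0, -199.0], [-13.0, -111.0, -199.0], [4.0, -110.0, -198.0], [21.0, -110.0, -198.0], [17.0, -5.0, 12.0]]
333 [[-33.0, -115.0, -199.0], [-13.0, -115.0, -200.0], [4.0, -116.0, -201.0], [21.0, -115.0, -199.0], [38.0, -115.0, -200.0]]
337 [[-33.0, -119.0, -199.0], [-13.0, -119.0, -198.0], [4.0, -119.0, -199.0], [21.0, -119.0, -199.0], [39.0, -119.0, -200.0]]
341 [[-33.0, -124.0, -199.0], [-13.0, -123.0, -199.0], [4.0, -123.0, -198.0], [21.0, -123.0, -199.0], [39.0, -123.0, -199.0]]
```

View pics/w3c.png

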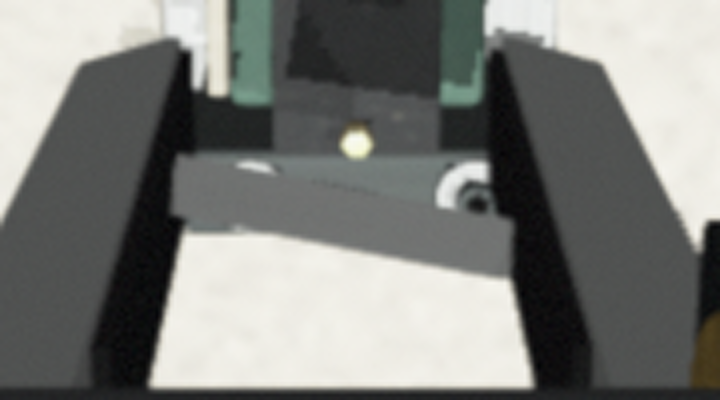

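```bash
cat >> h.py <<'E'
def plate(W,roi=(285,345,265,365),pos=None):
    st=ctrl.read_state()['position'] if pos is None else pos
    a,b,c0,d=roi; p=W[a:b,c0:d].reshape(-1,3); q=p[(p[:,2]>st[2]+.004)&(p[:,2]<st[2]+.02)&(np.hypot(p[:,0]-st[0],p[:,1]-st[1])<.024)]
    r=cv2.minAreaRect((q[:,:2]*1000).astype(np.float32)); return len(q),r,q.mean(0)
E
python3 - <<'E'
from h import *
z=np.load('pics/w3.npz'); print(plate(z['W']))
E
```

```text
(1858, ((499.22027587890625, 207.8142852783203), (40.294429779052734, 17.92255401611328), 8.890875816345215), array([0.49925938, 0.20834885, 0.20954452]))
```

```bash
python3 - <<'E'
from h import *
z=np.load('pics/w3.npz'); W=z['W']; st=np.array(ctrl.read_state()['position'])
th=np.radians(9.0); c,s=np.cos(th),np.sin(th)
p=W[290:340,265:365].reshape(-1,3)-st; x=p[:,0]*c+p[:,1]*s; y=-p[:,0]*s+p[:,1]*c
k=(abs(x)<14.5e-3)&(abs(y)<.012)&(p[:,2]>.005)&(p[:,2]<.018)
x,y,zz=x[k]*1e3,y[k]*1e3,p[k,2]*1e3
A=np.polyfit(x,y,1); print(k.sum(),'ang',np.degrees(np.arctan(A[0])),'y0',A[1],'spread',np.percentile(y-np.polyval(A,x),[1,99]))
B=np.c_[x,y,np.ones(len(x))]; print('top plane',np.linalg.lstsq(B,zz,rcond=None)[0], zz.min(),zz.max())
E
```

```text
1127 ang -9.988356502121356 y0 1.4592057028192726 spread [-2.82670519  2.94877317]
top plane [ 0.01180044 -0.41186372 11.50884216] 6.746376891289568 14.468659227191566
```

```bash
cat >> h.py <<'E'
def face(W,pos,yaw,zlo=-.085,zhi=-.022,ymax=.05):
    p=W.reshape(-1,3)-pos; c,s=np.cos(yaw),np.sin(yaw)
    L=np.c_[p[:,0]*c+p[:,1]*s,-p[:,0]*s+p[:,1]*c,p[:,2]]
    L=L[(abs(L[:,0])<.02)&(abs(L[:,1])<ymax)&(L[:,2]>zlo)&(L[:,2]<zhi)]
    for _ in range(5):
        A=np.c_[L[:,0],L[:,2],np.ones(len(L))]; k,*_=np.linalg.lstsq(A,L[:,1],rcond=None); e=L[:,1]-A@k; L=L[abs(e)<max(.0015,2*e.std())]
    # y=k0*x+k1*z+k2
    return dict(n=len(L),yaw=np.degrees(np.arctan(k[0])),tilt=np.degrees(np.arctan(k[1])),y0=k[2]*1e3,std=e.std()*1e3,x=np.percentile(L[:,0],[2,98])*1e3,z=np.percentile(L[:,2],[1,99])*1e3)
E
python3 - <<'E'
from h import *
s,P,W=snap('side'); st=np.array(ctrl.read_state()['position']); print(face(W,st,np.radians(9.0)))
print(face(W,st,np.radians(9.0),-.11,-.04,.05))
E
```

```text
{'n': 302, 'yaw': np.float64(-11.527336505254747), 'tilt': np.float64(24.474799827401263), 'y0': np.float64(-7.412506557095187), 'std': np.float64(1.8561758419291805), 'x': array([-17.96312098,  15.71300392]), 'z': array([-77.04126758, -22.46918571])}
{'n': 209, 'yaw': np.float64(-10.58144944361637), 'tilt': np.float64(23.4363051357024), 'y0': np.float64(-8.778662886425098), 'std': np.float64(1.9512590758825648), 'x': array([-18.06815729,  15.59584478]), 'z': array([-77.90256844, -40.08904693])}
```

The plate has swung about 23° (bottom towards -y) and yawed −10.5° in the grip. I'll compensate with the tool: yaw +10.5°, then tilt +23° about its closing line.

drive_tool([
  [0,0,0,0,0,0.04,0.3],
  [0,0,0,0,0,0.04,0.3],
  [0,0,0,0,0,0.037,0.3],
  [0,0,0,0.03,0.01,0,0.3],
  [0,0,0,0.042,0.015,0,0.3],
])

```text
time: 6.93
position: [0.4979, 0.208, 0.1989]
eef_rot: [-0.049, 0.575, 0.816, 0.036]
wrist_force: [-0.1, 0.1, -0.8]
gripper_width: 0.0346
gripper_force: 35.0
```

drive_tool([
  [0,0,0,0.042,0.015,0,0.3],
  [0,0,0,0.042,0.015,0,0.3],
  [0,0,0,0.042,0.015,0,0.3],
  [0,0,0,0.042,0.015,0,0.3],
  [0,0,0,0,0,0,0.3],
])

```text
time: 7.35
position: [0.4992, 0.2043, 0.1971]
eef_rot: [-0.163, 0.567, 0.799, 0.115]
wrist_force: [0.4, 0.1, -2.3]
gripper_width: 0.0346
gripper_force: 35.0
```

drive_tool([
  [0,0,0,0,0,0,0.3],
  [0,0,0,0,0,0,0.3],
  [0,0,0,0,0,0,0.3],
])

```text
time: 7.6
position: [0.4981, 0.2078, 0.1988]
eef_rot: [-0.161, 0.565, 0.801, 0.115]
wrist_force: [0.8, 0.0, -1.1]
gripper_width: 0.0348
gripper_force: 35.0
```

```bash
python3 - <<'E'
from h import *
s,P,W=snap('side'); st=np.array(ctrl.read_state()['position']); print(st,ctrl.read_state()['eef_rot'],face(W,st,np.radians(9.0)))
a=cv2.resize(s['frame'][120:220,240:360],None,fx=5,fy=5,interpolation=cv2.INTER_CUBIC); save('s2.png',a)
s,P,W=snap('wrist'); np.savez('pics/w4.npz',W=W)
th=np.radians(9.0); c,s=np.cos(th),np.sin(th)
p=W.reshape(-1,3)-st; x=p[:,0]*c+p[:,1]*s; y=-p[:,0]*s+p[:,1]*c
k=(abs(x)<13.5e-3)&(abs(y)<.016)&(p[:,2]>.004)&(p[:,2]<.022)
x,y,zz=x[k]*1e3,y[k]*1e3,p[k,2]*1e3
B=np.c_[x,y,np.ones(len(x))]; print(k.sum(),'plane',np.linalg.lstsq(B,zz,rcond=None)[0],np.percentile(zz,[2,50,98]))
A=np.polyfit(x,y,1); print('ang',np.degrees(np.arctan(A[0])),A[1],np.percentile(y-np.polyval(A,x),[1,99]))
E
```

```text
[0.49803128 0.20807278 0.19886991] [-0.16147954  0.56455004  0.80127221  0.11476264] {'n': 281, 'yaw': np.float64(1.8138873241997975), 'tilt': np.float64(1.6113348693215517), 'y0': np.float64(-6.6147464514638905), 'std': np.float64(1.7099281872807868), 'x': array([-17.06919254,  17.53078728]), 'z': array([-84.12371574, -23.015942  ])}
1047 plane [ 6.33197772e-04 -1.85616261e-01  9.83023367e+00] [ 9.03313711 10.47455158 11.85031311]
ang 1.1849216978114872 -3.5905879050805667 [-3.17392196  3.17763784]
```

drive_tool([
  [-0.001,0.012,0,0,0,0,0.3],
  [-0.001,0.02,0,0,0,0,0.3],
  [-0.001,0.026,0,0,0,0,0.3],
  [0,0.025,0,0,0,0,0.3],
  [0,0.02,0,0,0,0,0.3],
])

```text
time: 8.12
position: [0.4971, 0.2397, 0.1985]
eef_rot: [-0.162, 0.565, 0.801, 0.115]
wrist_force: [-0.8, -0.3, -1.3]
gripper_width: 0.0346
gripper_force: 35.0
```

drive_tool([
  [0,0.012,0,0,0,0,0.3],
  [0,0,-0.03,0,0,0,0.3],
  [0,0,-0.02,0,0,0,0.3],
  [0,0,0,0,0,0,0.3],
  [0,0,0,0,0,0,0.3],
])

```text
time: 8.53
position: [0.4969, 0.2417, 0.1825]
eef_rot: [-0.163, 0.565, 0.801, 0.114]
wrist_force: [-0.1, 0.2, -0.7]
gripper_width: 0.0348
gripper_force: 35.0
```

drive_tool([
  [0,0,0,0,0,0,0.3],
  [0,0,0,0,0,0,0.3],
  [0,0,0,0,0,0,0.3],
])

```text
time: 8.78
position: [0.4976, 0.2418, 0.1836]
eef_rot: [-0.162, 0.565, 0.801, 0.115]
wrist_force: [0.2, -0.4, -1.2]
gripper_width: 0.035
gripper_force: 35.0
```

```bash
cat >> h.py <<'E'
TH=np.radians(9.0); CO=np.array([.5293,.1701,0])
def cr(p):
    c,s=np.cos(TH),np.sin(TH); p=np.asarray(p); return np.stack([p[...,0]*c+p[...,1]*s,-p[...,0]*s+p[...,1]*c,p[...,2]],-1)-CO
def check(xr=.0135):
    st=np.array(ctrl.read_state()['position']); s,P,W=snap('side'); print('tcp',st,'cradle',(cr(st)*1e3).round(1)); print(face(W,st,TH))
    s,P,W=snap('wrist'); L=(cr(W.reshape(-1,3))-cr(st))*1e3
    k=(abs(L[:,0])<xr*1e3)&(abs(L[:,1])<16)&(L[:,2]>4)&(L[:,2]<22); L=L[k]; A=np.polyfit(L[:,0],L[:,1],1); e=L[:,1]-np.polyval(A,L[:,0])
    print('top n',len(L),'yaw',np.degrees(np.arctan(A[0])),'yc',A[1],'thick',np.percentile(e,[1,99]),'z',np.median(L[:,2]),'cradle y of plate top',cr(st)[1]*1e3+A[1])
    return s,P,W
E
python3 - <<'E'
from h import *
s,P,W=check(); np.savez('pics/w5.npz',W=W)
E
```

```text
tcp [0.49762324 0.24180163 0.18361215] cradle [  0.   -9.1 183.6]
{'n': 264, 'yaw': np.float64(0.1758243370739006), 'tilt': np.float64(1.5640347073375882), 'y0': np.float64(-6.50189055409935), 'std': np.float64(1.7547451178377713), 'x': array([-16.89115338,  17.66155043]), 'z': array([-84.75317413, -22.62322357])}
top n 1043 yaw 0.5553157993580241 yc -3.5056787913718894 thick [-3.00851023  3.07556466] z 10.469193662862587 cradle y of plate top -12.626456567759895
```

drive_tool([
  [-0.001,0.009,0,0.015,0.005,-0.002,0.3],
  [0,0,-0.04,0,0,0,0.3],
  [0,0,-0.05,0,0,0,0.3],
  [0,0,-0.05,0,0,0,0.3],
  [0,0,-0.05,0,0,0,0.3],
])

```text
time: 9.3
position: [0.4973, 0.2447, 0.1259]
eef_rot: [-0.172, 0.565, 0.798, 0.123]
wrist_force: [0.3, -0.4, -1.7]
gripper_width: 0.035
gripper_force: 35.0
```

drive_tool([
  [0,0,-0.04,0,0,0,0.3],
  [0,0,-0.02,0,0,0,0.3],
  [0,0,0,0,0,0,0.3],
  [0,0,0,0,0,0,0.3],
  [0,0,0,0,0,0,0.3],
])

```text
time: 9.72
position: [0.4977, 0.2448, 0.1091]
eef_rot: [-0.171, 0.565, 0.798, 0.123]
wrist_force: [-0.7, 0.3, -2.6]
gripper_width: 0.0348
gripper_force: 35.0
```

```bash
python3 - <<'E'
from h import *
s,P,W=check(); print(ctrl.read_state()['wrist_force'])
E
```

```text
tcp [0.4976702  0.24481679 0.10913765] cradle [  0.5  -6.2 109.1]
{'n': 203, 'yaw': np.float64(-3.0538828413677033), 'tilt': np.float64(7.470425293465515), 'y0': np.float64(-14.76553990856172), 'std': np.float64(16.45087397286978), 'x': array([-19.47246222,  18.26021717]), 'z': array([-55.88676353, -22.8305535 ])}
top n 1038 yaw 0.6753124129671023 yc -3.894117758151816 thick [-3.09494184  3.13947532] z 10.451433917406245 cradle y of plate top -10.044200828281552
[-0.1358676  -0.10752141 -2.15329577]
```

drive_tool([
  [0,0,-0.012,0,0,0,0.3],
  [0,0,-0.012,0,0,0,0.3],
  [0,0,-0.006,0,0,0,0.3],
  [0,0,0,0,0,0,0.3],
])

```text
time: 10.15
position: [0.4966, 0.2447, 0.0989]
eef_rot: [-0.172, 0.565, 0.798, 0.122]
wrist_force: [-0.0, -0.3, -1.5]
gripper_width: 0.0348
gripper_force: 35.0
```

drive_tool([
  [0,0,-0.003,0,0,0,0.3],
  [0,0,0,0,0,0,0.3],
])

```text
time: 10.32
position: [0.497, 0.2449, 0.0987]
eef_rot: [-0.172, 0.565, 0.798, 0.122]
wrist_force: [-0.3, 0.3, 1.0]
gripper_width: 0.035
gripper_force: 35.0
```

drive_tool([
  [0,0,-0.003,0,0,0,0.3],
  [0,0,0,0,0,0,0.3],
])

```text
time: 10.48
position: [0.497, 0.2452, 0.0986]
eef_rot: [-0.172, 0.565, 0.798, 0.123]
wrist_force: [-1.1, -0.1, 5.5]
gripper_width: 0.0351
gripper_force: 35.0
```

drive_tool([
  [0,0,0,0,0,0,0.42],
  [0,0,0,0,0,0,0.44],
  [0,0,0,0,0,0,0.5],
  [0,0,0,0,0,0,0.55],
  [0,0,0,0,0,0,0.6],
])

```text
time: 10.9
position: [0.497, 0.2447, 0.0974]
eef_rot: [-0.172, 0.565, 0.798, 0.122]
wrist_force: [0.4, 0.2, -0.0]
gripper_width: 0.0545
gripper_force: 0.0
```

drive_tool([
  [0,0,0,0,0,0,0.6],
  [0,0,0,0,0,0,0.6],
])

```text
time: 11.07
position: [0.497, 0.2447, 0.0975]
eef_rot: [-0.172, 0.565, 0.798, 0.122]
wrist_force: [-0.4, 0.5, 0.2]
gripper_width: 0.0563
gripper_force: 0.0
```

```bash
python3 - <<'E'
from h import *
s,P,W=check(.016); save('w6.png',s['frame'])
E
```

```text
tcp [0.49704549 0.24467519 0.09748279] cradle [-0.1 -6.2 97.5]
{'n': 158, 'yaw': np.float64(-10.418770962755243), 'tilt': np.float64(-50.639238010740385), 'y0': np.float64(-56.03153030780805), 'std': np.float64(15.615581114075141), 'x': array([-18.98451073,  18.4745696 ]), 'z': array([-46.21499865, -22.2386343 ])}
top n 1199 yaw -0.6146132862572271 yc -3.7446960759113916 thick [-2.94651762  2.94099786] z 11.497584607221208 cradle y of plate top -9.936907439841086
```

View pics/w6.png

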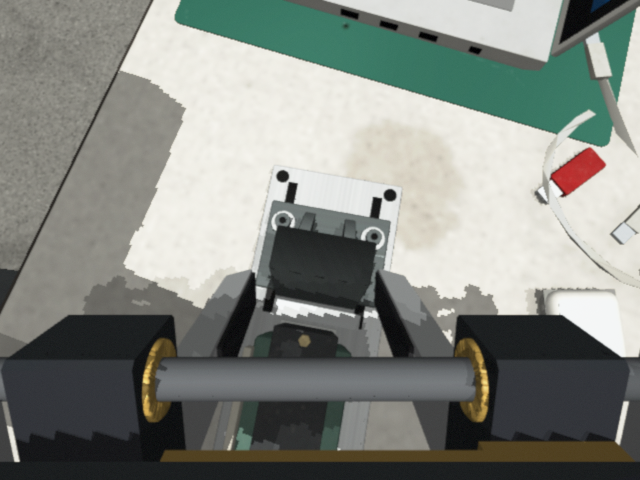

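The plate stands in the gap: upright, yaw −0.6°, y ≈ −10 mm in the cradle and top at z = 0.109. Next I'll retreat upward and work out the turn back to vertical for the wedge.

```bash
python3 - <<'E'
from h import *
st=ctrl.read_state(); q=st['eef_rot']; r=R.from_quat([q[1],q[2],q[3],q[0]])
a=np.radians(-14.24); Y=np.array([np.cos(a),np.sin(a),0]); Z=np.array([0,0,-1.]); T=R.from_matrix(np.c_[np.cross(Y,Z),Y,Z])
v=(T*r.inv()).as_rotvec(); print(np.degrees(v)/90, np.degrees(np.linalg.norm(v)), np.array([.5386,-.1340,.2])-st['position'])
E
```

```text
[-0.27403588 -0.01168097 -0.3681883 ] 41.321148936710586 [ 0.04155846 -0.37868563  0.10247616]
```

drive_tool([
  [0,0,0.03,0,0,0,0.6],
  [0,0,0.07,0,0,0,0.6],
  [0,0,0.09,0,0,0,0.6],
  [0,0,0.1,0,0,0,0.6],
  [0,0,0.1,0,0,0,0.6],
])

```text
time: 11.58
position: [0.4967, 0.2447, 0.2163]
eef_rot: [-0.172, 0.565, 0.798, 0.122]
wrist_force: [0.4, -1.1, 0.7]
gripper_width: 0.0567
gripper_force: 0.0
```

drive_tool([
  [0.0116,-0.105,-0.004,-0.0228,-0.001,-0.0307,0.7],
  [0.0116,-0.105,-0.004,-0.0228,-0.001,-0.0307,0.7],
  [0.0116,-0.105,-0.004,-0.0228,-0.001,-0.0307,0.7],
  [0.0116,-0.105,-0.004,-0.0228,-0.001,-0.0307,0.7],
  [0.0116,-0.105,-0.004,-0.0228,-0.001,-0.0307,0.7],
])

```text
time: 12.0
position: [0.5144, 0.0858, 0.2096]
eef_rot: [-0.1, 0.67, 0.732, 0.072]
wrist_force: [0.9, 0.5, -0.8]
gripper_width: 0.0661
gripper_force: 0.0
```

drive_tool([
  [0.0116,-0.105,-0.004,-0.0228,-0.001,-0.0307,0.7],
  [0.0116,-0.105,-0.004,-0.0228,-0.001,-0.0307,0.7],
  [0.0116,-0.105,-0.004,-0.0228,-0.001,-0.0307,0.7],
  [0.0116,-0.105,-0.004,-0.0228,-0.001,-0.0307,0.7],
  [0.0116,-0.105,-0.004,-0.0228,-0.001,-0.0307,0.7],
])

```text
time: 12.42
position: [0.5318, -0.0718, 0.2035]
eef_rot: [-0.028, 0.759, 0.65, 0.021]
wrist_force: [0.7, -0.2, -0.2]
gripper_width: 0.0656
gripper_force: 0.0
```

drive_tool([
  [0.0116,-0.105,-0.004,-0.0228,-0.001,-0.0307,0.7],
  [0.0116,-0.105,-0.004,-0.0228,-0.001,-0.0307,0.7],
  [0,0,0,0,0,0,0.7],
  [0,0,0,0,0,0,0.7],
  [0,0,0,0,0,0,0.7],
])

```text
time: 12.83
position: [0.5386, -0.1327, 0.2005]
eef_rot: [-0.0, 0.789, 0.614, 0.001]
wrist_force: [0.4, -0.1, 0.3]
gripper_width: 0.0655
gripper_force: 0.0
```

```bash
cat > rot.py <<'E'
from h import *
def rot(deg,target=None):
    st=ctrl.read_state(); q=st['eef_rot']; r=R.from_quat([q[1],q[2],q[3],q[0]])
    a=np.radians(deg); Y=np.array([np.cos(a),np.sin(a),0]); Z=np.array([0,0,-1.]); T=R.from_matrix(np.c_[np.cross(Y,Z),Y,Z])
    v=(T*r.inv()).as_rotvec(); print('pos',st['position'],'rot shares',np.degrees(v)/90, 'F',st['wrist_force'])
    if target is not None: print('shift shares',(np.array(target)-st['position'])/.3)
E
python3 -c "
from rot import *
rot(-14.24,[.5386,-.1340,.1])"
```

```text
pos [ 0.53855664 -0.13265962  0.20053898] rot shares [-0.00111166  0.00048815  0.00015578] F [ 0.403004   -0.14290215  0.25300054]
shift shares [ 1.44517172e-04 -4.46791724e-03 -3.35129923e-01]
```

```bash
python3 - <<'E'
import numpy as np
W=np.load('pics/w2.npz')['W']; a=np.radians(-14.24);c,s=np.cos(a),np.sin(a)
p=W.reshape(-1,3); x=p[:,0]*c+p[:,1]*s; y=-p[:,0]*s+p[:,1]*c
k=(abs(y-.0026)<.012)&(p[:,2]>.07)&(x>.555+.024); print('nearest high',np.nanmin(x[k])-.555)
k=(abs(y-.0026)<.012)&(p[:,2]>.07)&(x<.555-.024)&(x>.4); print(x[k].max()-.555 if k.any() else None)
k=(abs(y-.0026)<.045)&(p[:,2]>.14)&(x>.58); print('body',(np.nanmin(x[k])-.555) if k.any() else None)
E
```

```text
nearest high 0.07372437005906451
-0.0934542670120262
body None
```

drive_tool([
  [0,-0.004,-0.06,0,0,0,0.62],
  [0,0,-0.08,0,0,0,0.62],
  [0,0,-0.08,0,0,0,0.62],
  [0,0,-0.07,0,0,0,0.62],
  [0,0,-0.04,0,0,0,0.62],
])

```text
time: 13.25
position: [0.5372, -0.1326, 0.0992]
eef_rot: [-0.002, 0.789, 0.614, -0.0]
wrist_force: [-0.9, -0.1, -0.5]
gripper_width: 0.0587
gripper_force: 0.0
```

drive_tool([
  [0,0,0,0,0,0,0.62],
  [0,0,0,0,0,0,0.62],
  [0,0,0,0,0,0,0.62],
])

```text
time: 13.5
position: [0.5396, -0.1341, 0.1023]
eef_rot: [0.001, 0.789, 0.614, 0.001]
wrist_force: [-0.6, 0.0, -0.5]
gripper_width: 0.0582
gripper_force: 0.0
```

```bash
python3 -c "
from rot import *
rot(-14.24,[.5386,-.1340,.1])"
```

```text
pos [ 0.53956056 -0.13411536  0.10229582] rot shares [-0.00010974  0.00159291 -0.00041605] F [-0.59590082  0.00871937 -0.50021098]
shift shares [-0.00320188  0.00038453 -0.00765274]
```

drive_tool([
  [-0.003,0,-0.007,0,0,0,0.4],
  [0,0,0,0,0,0,0.4],
  [0,0,0,0,0,0,0.4],
  [0,0,0,0,0,0,0.4],
  [0,0,0,0,0,0,0.4],
], force=60)

```text
time: 13.92
position: [0.5382, -0.1345, 0.0998]
eef_rot: [0.0, 0.789, 0.614, 0.001]
wrist_force: [0.3, 1.5, 3.7]
gripper_width: 0.0433
gripper_force: 59.9
```

drive_tool([
  [0,0,0,0,0,0,0.4],
  [0,0,0,0,0,0,0.4],
  [0,0,0,0,0,0,0.4],
])

```text
time: 14.17
position: [0.5382, -0.1346, 0.0998]
eef_rot: [0.0, 0.789, 0.614, 0.001]
wrist_force: [-1.0, 1.2, 5.9]
gripper_width: 0.044
gripper_force: 59.9
```

drive_tool([
  [0,0,0.02,0,0,0,0.4],
  [0,0,0.04,0,0,0,0.4],
  [0,0,0.06,0,0,0,0.4],
  [0,0,0.07,0,0,0,0.4],
  [0,0,0.07,0,0,0,0.4],
])

```text
time: 14.58
position: [0.5371, -0.1344, 0.1769]
eef_rot: [-0.001, 0.789, 0.614, -0.0]
wrist_force: [0.4, -0.6, -2.7]
gripper_width: 0.0431
gripper_force: 59.9
```

drive_tool([
  [0,0,0.07,0,0,0,0.4],
  [0,0,0.06,0,0,0,0.4],
  [0,0,0.03,0,0,0,0.4],
  [-0.0083,0.03,0,0,0,0.0152,0.4],
  [-0.0083,0.06,0,0,0,0.0152,0.4],
])

```text
time: 15.0
position: [0.5327, -0.1084, 0.2244]
eef_rot: [0.0, 0.774, 0.633, -0.0]
wrist_force: [0.1, 0.7, -2.6]
gripper_width: 0.0436
gripper_force: 59.9
```

drive_tool([
  [-0.0083,0.08,0,0,0,0.0152,0.4],
  [-0.0083,0.09,0,0,0,0.0152,0.4],
  [-0.0083,0.09,0,0,0,0.0152,0.4],
  [-0.0083,0.09,0,0,0,0.0152,0.4],
  [-0.0083,0.09,0,0,0,0.0152,0.4],
])

```text
time: 15.42
position: [0.5187, 0.0263, 0.2232]
eef_rot: [-0.001, 0.735, 0.678, -0.001]
wrist_force: [0.2, -0.0, -2.7]
gripper_width: 0.0433
gripper_force: 59.9
```

drive_tool([
  [-0.0083,0.09,0,0,0,0.0152,0.4],
  [-0.0083,0.09,0,0,0,0.0152,0.4],
  [-0.0083,0.09,0,0,0,0.0152,0.4],
  [-0.0083,0.09,0,0,0,0.0152,0.4],
  [-0.0083,0.09,0,0,0,0.0152,0.4],
])

```text
time: 15.83
position: [0.5061, 0.1611, 0.2232]
eef_rot: [-0.001, 0.693, 0.721, -0.001]
wrist_force: [0.5, 0.2, -2.7]
gripper_width: 0.0436
gripper_force: 59.9
```

drive_tool([
  [-0.0083,0.09,0,0,0,0.0152,0.4],
  [-0.0083,0.09,0,0,0,0.0152,0.4],
  [-0.0083,0.08,0,0,0,0.0152,0.4],
  [-0.0083,0.04,0,0,0,0.0152,0.4],
  [-0.0083,0.014,0,0,0,0.0152,0.4],
])

```text
time: 16.25
position: [0.4941, 0.2554, 0.2235]
eef_rot: [-0.001, 0.648, 0.762, -0.001]
wrist_force: [0.0, 0.4, -3.2]
gripper_width: 0.0437
gripper_force: 59.9
```

drive_tool([
  [0,0,0,0,0,0,0.4],
  [0,0,0,0,0,0,0.4],
  [0,0,0,0,0,0,0.4],
  [0,0,0,0,0,0,0.4],
])

```text
time: 16.58
position: [0.4958, 0.2525, 0.2251]
eef_rot: [0.0, 0.65, 0.76, 0.0]
wrist_force: [0.4, 0.1, -2.1]
gripper_width: 0.0435
gripper_force: 59.9
```

```bash
python3 - <<'E'
from rot import *
rot(9.0,[.4957,.2538,.22])
st=np.array(ctrl.read_state()['position']); s,P,W=snap('side'); print('tcp cradle',(cr(st)*1e3).round(1)); print(face(W,st,TH,-.09,-.022,.03))
save('s7.png',cv2.resize(s['frame'][90:210,230:370],None,fx=5,fy=5,interpolation=cv2.INTER_CUBIC))
s,P,W=snap('wrist'); np.savez('pics/w7.npz',W=W,f=s['frame']); L=(cr(W.reshape(-1,3))-cr(st))*1e3
k=(abs(L[:,0])<19)&(abs(L[:,1])<14)&(L[:,2]>12)&(L[:,2]<24); L=L[k]; A=np.polyfit(L[:,0],L[:,1],1); e=L[:,1]-np.polyval(A,L[:,0])
B=np.c_[L[:,0],L[:,1],np.ones(len(L))]; print(len(L),'wedge top yaw',np.degrees(np.arctan(A[0])),A[1],np.percentile(e,[1,99]),np.linalg.lstsq(B,L[:,2],rcond=None)[0])
# plate in gap
s,P,W=snap('top'); Q=cr(W.reshape(-1,3))*1e3
E
```

```text
pos [0.49581812 0.25246365 0.22505673] rot shares [-0.00010896  0.00038089  0.00090265] F [ 0.37986583  0.10640021 -2.11111301]
shift shares [-0.00039372  0.0044545  -0.01685578]
tcp cradle [-1.000e-01  1.700e+00  2.251e+02]
{'n': 354, 'yaw': np.float64(0.21165646780863), 'tilt': np.float64(3.9687130274908307), 'y0': np.float64(-1.6991579659296807), 'std': np.float64(2.184215772548556), 'x': array([-19.38316162,  19.36439409]), 'z': array([-88.25259407, -22.84976711])}
3692 wedge top yaw -0.2163617037941437 7.1383435489361124 [-7.42529406  6.22922603] [-4.60109438e-03 -1.26504502e-01  1.74374427e+01]
```

drive_tool([
  [0,0,0,0.016,0.003,0,0.4],
  [0,0,0,0.017,0.003,0,0.4],
  [0,0,0,0.016,0.002,0,0.4],
  [0,0,0,0,0,0,0.4],
  [0,0,0,0,0,0,0.4],
])

```text
time: 17.15
position: [0.4958, 0.2529, 0.2251]
eef_rot: [-0.03, 0.649, 0.759, 0.025]
wrist_force: [0.4, -0.3, -1.9]
gripper_width: 0.0431
gripper_force: 59.9
```

drive_tool([
  [0,0,0,0,0,0,0.4],
  [0,0,0,0,0,0,0.4],
])

```text
time: 17.32
position: [0.4956, 0.2538, 0.2251]
eef_rot: [-0.03, 0.649, 0.76, 0.026]
wrist_force: [0.0, -0.6, -2.8]
gripper_width: 0.0437
gripper_force: 59.9
```

```bash
cat >> rot.py <<'E'
def wc():
    st=np.array(ctrl.read_state()['position']); print('tcp cradle',(cr(st)*1e3).round(1),ctrl.read_state()['wrist_force'])
    for n in range(2):
        s,P,W=snap('side'); d=face(W,st,TH,-.095,-.022,.02); print({k:np.round(v,1) for k,v in d.items()})
    L=(cr(W.reshape(-1,3))-cr(st))*1e3; m=(abs(L[:,0])<17)&(abs(L[:,1])<20)
    for z in range(-95,-15,10):
        q=L[m&(abs(L[:,2]-z)<5)]; print(z,len(q),np.median(q[:,1]).round(1) if len(q) else None,end='; ')
    s,P,W=snap('wrist'); L=(cr(W.reshape(-1,3))-cr(st))*1e3
    k=(abs(L[:,0])<17)&(abs(L[:,1])<18)&(L[:,2]>10)&(L[:,2]<26); L=L[k]; zt=np.percentile(L[:,2],95)
    print('\nztop',zt); 
    for x in(-12,0,12):
        q=L[(abs(L[:,0]-x)<4)]; print(x,np.percentile(q[:,1],[1,99]).round(1),np.polyfit(q[:,1],q[:,2],1).round(3))
    return W
E
python3 -c "
from rot import *
W=wc(); np.savez('pics/w8.npz',W=W)"
```

```text
tcp cradle [-1.000e-01  3.000e+00  2.251e+02] [ 0.02181178 -0.64721439 -2.84674316]
{'n': np.int64(330), 'yaw': np.float64(0.0), 'tilt': np.float64(-0.5), 'y0': np.float64(-1.4), 'std': np.float64(1.8), 'x': array([-19.1,  19.4]), 'z': array([-88.9, -23. ])}
{'n': np.int64(306), 'yaw': np.float64(-1.0), 'tilt': np.float64(-0.2), 'y0': np.float64(-1.2), 'std': np.float64(1.6), 'x': array([-19.5,  19.2]), 'z': array([-88.1, -22.4])}
-95 3 3.8; -85 39 -1.1; -75 44 -1.0; -65 45 -1.2; -55 47 -0.7; -45 45 -0.8; -35 46 -1.2; -25 50 -0.9; 
ztop 18.02771032555523
-12 [-1.5 12.2] [-0.14  17.512]
0 [-1.6 12.2] [-0.15  17.453]
12 [-1.6 12.3] [-0.146 17.386]
```

drive_tool([
  [0.001,-0.005,0,0,0,0,0.4],
  [0.001,-0.007,-0.02,0,0,0,0.4],
  [0.001,-0.005,-0.04,0,0,0,0.4],
  [0,0,-0.05,0,0,0,0.4],
  [0,0,-0.05,0,0,0,0.4],
])

```text
time: 17.88
position: [0.4966, 0.2484, 0.1765]
eef_rot: [-0.03, 0.649, 0.76, 0.026]
wrist_force: [0.4, -0.6, -2.7]
gripper_width: 0.0434
gripper_force: 59.9
```

drive_tool([
  [0,0,-0.02,0,0,0,0.4],
  [0,0,0,0,0,0,0.4],
  [0,0,0,0,0,0,0.4],
  [0,0,0,0,0,0,0.4],
])

```text
time: 18.22
position: [0.4972, 0.2488, 0.1719]
eef_rot: [-0.029, 0.649, 0.76, 0.026]
wrist_force: [0.4, -0.3, -2.1]
gripper_width: 0.0436
gripper_force: 59.9
```

```bash
python3 -c "
from rot import *
W=wc()
Q=cr(W.reshape(-1,3))*1e3; k=(abs(Q[:,0])<16)&(Q[:,2]>101)&(Q[:,2]<116)&(abs(Q[:,1]+8)<15); print('plate top pts',k.sum(), np.percentile(Q[k,1],[2,50,98]) if k.any() else '')
"
```

```text
tcp cradle [  0.7  -2.1 171.9] [ 0.40344811 -0.30772797 -2.07615066]
{'n': np.int64(326), 'yaw': np.float64(0.5), 'tilt': np.float64(10.8), 'y0': np.float64(5.5), 'std': np.float64(2.7), 'x': array([-18.7,  18.6]), 'z': array([-94.1, -23.1])}
{'n': np.int64(331), 'yaw': np.float64(1.0), 'tilt': np.float64(10.2), 'y0': np.float64(4.9), 'std': np.float64(2.9), 'x': array([-18.6,  18.6]), 'z': array([-94.3, -23.4])}
-95 44 -11.1; -85 35 -10.4; -75 42 -11.0; -65 69 -8.8; -55 42 -1.3; -45 41 -1.7; -35 45 -1.1; -25 42 -1.8; 
ztop 18.232727224221534
-12 [-1.7 12.1] [-0.148 17.746]
0 [-1.8 12.1] [-0.151 17.718]
12 [-1.7 12.2] [-0.137 17.611]
plate top pts 0
```

drive_tool([
  [0,-0.001,-0.014,0,0,0,0.4],
  [0,-0.001,-0.014,0,0,0,0.4],
  [0,-0.001,-0.014,0,0,0,0.4],
  [0,-0.001,-0.014,0,0,0,0.4],
  [0,-0.001,-0.014,0,0,0,0.4],
])

```text
time: 18.78
position: [0.4964, 0.2467, 0.1495]
eef_rot: [-0.03, 0.649, 0.76, 0.025]
wrist_force: [0.6, -1.8, -2.1]
gripper_width: 0.0438
gripper_force: 59.9
```

drive_tool([
  [0,-0.002,-0.011,0,0,0,0.4],
  [0,-0.002,-0.011,0,0,0,0.4],
  [0,-0.002,-0.011,0,0,0,0.4],
  [0,0,0,0,0,0,0.4],
  [0,0,0,0,0,0,0.4],
])

```text
time: 19.2
position: [0.4963, 0.2449, 0.1399]
eef_rot: [-0.03, 0.649, 0.76, 0.025]
wrist_force: [0.8, -1.8, -2.5]
gripper_width: 0.0439
gripper_force: 59.9
```

```bash
python3 -c "
from rot import *
W=wc()"
```

```text
tcp cradle [ -0.8  -5.9 139.9] [ 0.78447429 -1.79181261 -2.5314446 ]
{'n': np.int64(243), 'yaw': np.float64(-4.1), 'tilt': np.float64(2.8), 'y0': np.float64(-4.1), 'std': np.float64(2.8), 'x': array([-19.6,  18.4]), 'z': array([-79.7, -22.8])}
{'n': np.int64(241), 'yaw': np.float64(-4.5), 'tilt': np.float64(2.3), 'y0': np.float64(-4.2), 'std': np.float64(2.8), 'x': array([-19.4,  18.3]), 'z': array([-81. , -23.1])}
-95 0 None; -85 2 -0.7; -75 9 -5.8; -65 54 -8.4; -55 46 -7.5; -45 41 -7.9; -35 43 -7.4; -25 54 -2.5; 
ztop 18.3490875182004
-12 [-1.6 12.2] [-0.153 17.906]
0 [-1.6 12.1] [-0.144 17.786]
12 [-1.7 12.2] [-0.146 17.731]
```

drive_tool([
  [0,-0.002,-0.011,0,0,0,0.4],
  [0,-0.002,-0.011,0,0,0,0.4],
  [0,-0.002,-0.011,0,0,0,0.4],
  [0,-0.002,-0.011,0,0,0,0.4],
  [0,0,0,0,0,0,0.4],
])

```text
time: 19.77
position: [0.4964, 0.2423, 0.1262]
eef_rot: [-0.03, 0.649, 0.76, 0.025]
wrist_force: [1.3, -3.8, -2.4]
gripper_width: 0.0436
gripper_force: 59.9
```

drive_tool([
  [0,-0.002,-0.008,0,0,0,0.4],
  [0,0,0,0,0,0,0.4],
  [0,0,0,0,0,0,0.4],
])

```text
time: 20.02
position: [0.4964, 0.242, 0.1243]
eef_rot: [-0.03, 0.649, 0.76, 0.025]
wrist_force: [0.4, -4.2, -2.4]
gripper_width: 0.0438
gripper_force: 59.9
```

```bash
python3 -c "
from rot import *
W=wc()"
```

```text
tcp cradle [ -1.1  -8.8 124.3] [ 0.41789475 -4.19140885 -2.36929101]
{'n': np.int64(154), 'yaw': np.float64(-4.9), 'tilt': np.float64(-5.7), 'y0': np.float64(-11.6), 'std': np.float64(2.4), 'x': array([-18.9,  18.8]), 'z': array([-65.1, -22.2])}
{'n': np.int64(142), 'yaw': np.float64(-2.1), 'tilt': np.float64(-5.8), 'y0': np.float64(-11.6), 'std': np.float64(2.1), 'x': array([-19.3,  18.8]), 'z': array([-65.3, -22.5])}
-95 0 None; -85 0 None; -75 0 None; -65 1 -3.6; -55 35 -8.3; -45 40 -9.0; -35 46 -8.8; -25 39 -9.0; 
ztop 18.204007199130277
-12 [-1.8 12. ] [-0.146 17.683]
0 [-1.7 12. ] [-0.149 17.565]
12 [-1.7 12.1] [-0.144 17.509]
```

drive_tool([
  [0,-0.001,-0.007,0,0,0,0.4],
  [0,-0.001,-0.007,0,0,0,0.4],
  [0,0,0,0,0,0,0.4],
])

```text
time: 20.42
position: [0.4968, 0.2414, 0.1203]
eef_rot: [-0.029, 0.649, 0.76, 0.026]
wrist_force: [0.8, -5.1, -2.4]
gripper_width: 0.0437
gripper_force: 59.9
```

drive_tool([
  [0,0,-0.007,0,0,0,0.4],
  [0,0,-0.005,0,0,0,0.4],
  [0,0,0,0,0,0,0.4],
])

```text
time: 20.67
position: [0.4969, 0.2417, 0.118]
eef_rot: [-0.029, 0.649, 0.76, 0.026]
wrist_force: [-0.1, -4.9, 5.2]
gripper_width: 0.0438
gripper_force: 60.0
```

drive_tool([
  [0,0,-0.005,0,0,0,0.4],
  [0,0,0,0,0,0,0.4],
  [0,0,0,0,0,0,0.4],
])

```text
time: 20.92
position: [0.4969, 0.2417, 0.1179]
eef_rot: [-0.029, 0.649, 0.76, 0.026]
wrist_force: [-1.4, -6.0, 12.6]
gripper_width: 0.0434
gripper_force: 60.0
```

drive_tool([
  [0,0,-0.005,0,0,0,0.4],
  [0,0,0,0,0,0,0.4],
  [0,0,0,0,0,0,0.4],
])

```text
time: 21.17
position: [0.4969, 0.2418, 0.1178]
eef_rot: [-0.029, 0.649, 0.76, 0.027]
wrist_force: [-4.9, -7.9, 21.0]
gripper_width: 0.0438
gripper_force: 60.0
```

drive_tool([
  [0,0,-0.005,0,0,0,0.4],
  [0,0,0,0,0,0,0.4],
  [0,0,0,0,0,0,0.4],
])

```text
time: 21.42
position: [0.4969, 0.2418, 0.1176]
eef_rot: [-0.029, 0.649, 0.76, 0.027]
wrist_force: [-5.6, -8.8, 28.9]
gripper_width: 0.0435
gripper_force: 60.0
```

drive_tool([
  [0.002,-0.005,-0.003,0,0,0,0.4],
  [0,0,0,0,0,0,0.4],
  [0,0,0,0,0,0,0.4],
  [0,0,0,0,0,0,0.4],
])

```text
time: 21.75
position: [0.497, 0.2417, 0.1175]
eef_rot: [-0.03, 0.649, 0.76, 0.028]
wrist_force: [-7.6, -5.3, 33.3]
gripper_width: 0.0436
gripper_force: 60.0
```

```bash
python3 -c "
from rot import *
W=wc()
s,P,W=snap('side'); Q=cr(W.reshape(-1,3))*1e3
for z in range(75,112,6):
    k=(abs(Q[:,0])<16)&(abs(Q[:,2]-z)<3)&(abs(Q[:,1]+15)<12); print(z,k.sum(),np.median(Q[k,1]).round(1) if k.any() else '')
k=(abs(Q[:,0]-2)<14)&(abs(Q[:,1]+56)<45)&(Q[:,2]>69)&(Q[:,2]<74); print('core top',k.sum(),np.percentile(Q[k,1],[1,99]))
save('s9.png',cv2.resize(s['frame'][110:210,230:350],None,fx=5,fy=5,interpolation=cv2.INTER_CUBIC))
"
```

```text
tcp cradle [ -0.6  -9.1 117.5] [-7.63057289 -5.33366194 33.34128587]
{'n': np.int64(119), 'yaw': np.float64(-4.1), 'tilt': np.float64(-2.3), 'y0': np.float64(-9.0), 'std': np.float64(2.4), 'x': array([-19.4,  18. ]), 'z': array([-54.6, -22.5])}
{'n': np.int64(123), 'yaw': np.float64(-1.6), 'tilt': np.float64(-0.2), 'y0': np.float64(-8.3), 'std': np.float64(2.5), 'x': array([-19.1,  18.7]), 'z': array([-56.9, -22.1])}
-95 0 None; -85 0 None; -75 0 None; -65 0 None; -55 2 -5.9; -45 51 -12.7; -35 41 -8.5; -25 40 -8.5; 
ztop 18.31331471852759
-12 [-1.6 11.9] [-0.158 17.774]
0 [-1.7 11.9] [-0.161 17.774]
12 [-1.6 12. ] [-0.161 17.759]
75 24 -17.9
81 25 -18.2
87 27 -17.1
93 22 -17.1
99 26 -16.5
105 26 -16.7
111 31 -13.7
core top 144 [-96.31732853 -14.98874514]
```

View pics/s9.png

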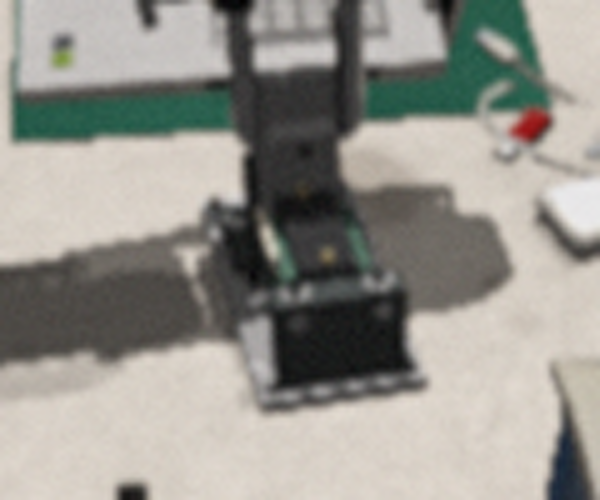

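The side crop shows the wedge jammed between the fingers at about (295,100), the plate in front of it and the transformer against the cheek (330,290). I'll do one averaged tilt check and then sign off.

```bash
python3 -c "
from rot import *
Q=np.vstack([cr(snap('side')[2].reshape(-1,3))*1e3 for _ in range(10)])
def fit(zl,zh,y0):
    k=(abs(Q[:,0])<15)&(Q[:,2]>zl)&(Q[:,2]<zh)&(abs(Q[:,1]-y0)<4); q=Q[k]; A=np.c_[q[:,0],q[:,2],np.ones(k.sum())]; c=np.linalg.lstsq(A,q[:,1],rcond=None)[0]; return k.sum(),np.degrees(np.arctan(c[:2])), q[:,1].mean()
p=fit(75,106,-17); w=fit(113,134,-10.7); print('plate yaw,tilt',p,'wedge',w)
st=ctrl.read_state(); print(st['wrist_force'],st['gripper_force'],st['dq'].round(3))
if abs(p[1][1])<2.8 and abs(w[1][1])<3.5: print(ctrl.sign_off())
"
```

```text
plate yaw,tilt (np.int64(1010), array([-0.12279376,  0.3054669 ]), np.float64(-17.15813604637166)) wedge (np.int64(734), array([ 0.04432977, -0.76193242]), np.float64(-11.074840805214876))
[-6.45094934 -6.23211444 32.90202952] 60.01087948679924 [-0.     0.001 -0.001 -0.001 -0.002 -0.   ]
the job is handed in; nothing more can be done
None
```

The job is handed in: one plate is in the 14.5 mm gap and the wedge is jammed about 18 mm above the base plate, still gripped and pressed down with about 33 N. No verdict came back.

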